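# Back the wedges out, let the crate lid down level, roll on its address plate and weight it

## Task

The glued crate is ready to close: back the two wooden wedges out from under the lid in small tugs of a couple of centimetres, turn and turn about, so that the lid comes down level and never rocks to one side. With the lid fully down, stand the press roller on the white address plate and roll it, pressing down firmly, from the end nearest you over the middle to the far end; only then stand every hold-down weight on the bare wood of the lid beside the plate, clear of it. Leave both wedges and the upright roller in the grey tray, and leave the other things on the bench alone.

Things in the scene. Friction and masses are not known exactly. Their poses are not given: they have to be found in the camera images.
- crate: Low open plywood crate, 220 (x) x 300 (y) x 75 mm high, fixed to the bench. Origin: centre of its underside; x points away from the robot, from the front wall (with the wedges) to the rear wall. The front wall carries a level rail 40 mm deep (x -110 to -70 mm, top 75 mm above the origin) on which the wedges lie.
- lid: Loose plywood lid, 206 (x) x 300 (y) x 18 mm, 2 kg, its front edge a heavy steel bar; cleats below keep it in place to 6 mm. Origin: centre of its underside, 75 mm above the crate's origin when fully down. The rear edge rests on the rear wall, the front edge (10 mm behind the crate's front) is held 22 mm up by the wedges. 10 mm of wedge drawn out lowers its side 2.4 mm. One wedge 45 mm ahead rocks it too far.
- plate (a point): Centre of the top of the white address plate stuck on the middle of the lid's top, 150 (x) x 80 (y) x 2 mm; its adhesive takes under 10 N or more (15 N is right). Axes as the lid's: x towards the far end. The bare wood around is 2 mm lower; the bare strips left and right of the plate are each 110 mm wide (40 to 150 mm from here in y) and 206 mm long (x).
- wedge_a_mid (a point): Middle of the left wooden wedge, 11 mm above its flat underside. 150 mm long, 32 mm wide (y), 90 g; butt 40 mm high at x -75 mm, tip 4 mm high at x +75 mm. At first this point is at the lid's front edge and the butt juts 65 mm out from the crate's front, free in the air; grip it there from above. Pulling takes 3 to 12 N. With under 25 mm of tip left beneath the lid it may fall off if let go.
- wedge_b_mid (a point): The same of the right wooden wedge, which is identical.
- tray: Grey open tool tray, 260 (x) x 180 (y) x 30 mm high, walls and floor 4 mm, fixed to the bench. Origin: centre of its underside. At first only the roller stands in it, in the half nearer the robot (-x); the wedges fit, lying along the tray's y, in the half farther away (+x).
- roller_grip (a point): Centre of the upright black handle of the press roller: 30 (x) x 26 (y) mm thick, from 34 mm below to 27 mm above this point. Below, a carriage 74 (x) x 105 (y) mm runs on two rubber drums, 32 mm thick, 84 mm long along y, at x -23 and +23 mm; it stands on both and rolls along x, either way. What it stands on is 95 mm below this point. 0.38 kg.
- weight_a_bar (a point): Middle of the bar handle of a steel hold-down weight, about 0.75 kg. The bar runs along x, 72 mm long, 12 x 12 mm, its centre 62 mm above the weight's underside, on two posts 10 mm thick at its ends; below it a slab 74 (x) x 58 (y) x 26 mm, with 30 mm free between. Not every weight is there every time.
- weight_b_bar (a point): Middle of the bar handle of a steel hold-down weight, about 0.75 kg. The bar runs along x, 72 mm long, 12 x 12 mm, its centre 62 mm above the weight's underside, on two posts 10 mm thick at its ends; below it a slab 74 (x) x 58 (y) x 26 mm, with 30 mm free between. Not every weight is there every time.
- weight_c_bar (a point): Middle of the bar handle of a steel hold-down weight, about 0.75 kg. The bar runs along x, 72 mm long, 12 x 12 mm, its centre 62 mm above the weight's underside, on two posts 10 mm thick at its ends; below it a slab 74 (x) x 58 (y) x 26 mm, with 30 mm free between. Not every weight is there every time.
- tape_measure: Yellow tape measure, 35 x 66 x 64 mm, a bystander.
- parcel_d: Small brown parcel, 93 x 123 x 64 mm, a bystander.
Things that resemble listed ones, but are neither listed nor needed, are in the scene too. Leave any yellow look-alike of the part that bears wedge_a_mid alone.

How it is judged:
On the way, in this order (a step that is already met when the one before it is completed fails the run):
1. the lid is fully down and flat on the crate (z of lid in the frame of crate below 0.078 m and angle between lid's own z axis and vertical below 0.02 rad), for 0.3 s.
2. the roller presses on the near end of the plate (x of roller_grip in the frame of plate below -0.033 m and y of roller_grip in the frame of plate between -0.02 and 0.02 m and angle between the x axis of roller_grip and the x axis of plate, either way round below 0.3 rad and contact force between roller and lid above 8 N), for 0.1 s.
3. the roller presses on the middle of the plate (x of roller_grip in the frame of plate between -0.02 and 0.02 m and y of roller_grip in the frame of plate between -0.02 and 0.02 m and angle between the x axis of roller_grip and the x axis of plate, either way round below 0.3 rad and contact force between roller and lid above 8 N), for 0.1 s.
4. the roller presses on the far end of the plate (x of roller_grip in the frame of plate above 0.033 m and y of roller_grip in the frame of plate between -0.02 and 0.02 m and angle between the x axis of roller_grip and the x axis of plate, either way round below 0.3 rad and contact force between roller and lid above 8 N), for 0.1 s.
5. every weight that is there stands on the bare wood of the lid (x of weight_a_bar in the frame of plate between -0.105 and 0.105 m and y of weight_a_bar in the frame of plate between -0.15 and 0.15 m and (y of weight_a_bar in the frame of plate above 0.067 m or y of weight_a_bar in the frame of plate below -0.067 m) and z of weight_a_bar in the frame of plate between 0.052 and 0.066 m and angle between each of weight_a_bar, weight_b_bar, weight_c_bar's own z axis and vertical below 0.05 rad and linear speed of each of weight_a, weight_b, weight_c below 0.02 m/s and x of weight_b_bar in the frame of plate between -0.105 and 0.105 m and y of weight_b_bar in the frame of plate between -0.15 and 0.15 m and (y of weight_b_bar in the frame of plate above 0.067 m or y of weight_b_bar in the frame of plate below -0.067 m) and z of weight_b_bar in the frame of plate between 0.052 and 0.066 m and x of weight_c_bar in the frame of plate between -0.105 and 0.105 m and y of weight_c_bar in the frame of plate between -0.15 and 0.15 m and (y of weight_c_bar in the frame of plate above 0.067 m or y of weight_c_bar in the frame of plate below -0.067 m) and z of weight_c_bar in the frame of plate between 0.052 and 0.066 m), for 0.2 s.
At the end, for the whole second after the job is handed in: Lid flat and fully down (3 mm, 0.02 rad); both wedges and the upright roller in the tray; each weight present stands flat on the lid's bare wood, its centre inside the lid's outline and at least 67 mm to the side of the plate's centre line; all at rest (all of step 1 and all of step 5 and x of wedge_a_mid in the frame of tray between -0.125 and 0.125 m and y of wedge_a_mid in the frame of tray between -0.085 and 0.085 m and z of each of wedge_a_mid, wedge_b_mid in the frame of tray below 0.06 m and linear speed of each of wedge_a, wedge_b, roller below 0.02 m/s and x of wedge_b_mid in the frame of tray between -0.125 and 0.125 m and y of wedge_b_mid in the frame of tray between -0.085 and 0.085 m and x of roller_grip in the frame of tray between -0.115 and 0.115 m and y of roller_grip in the frame of tray between -0.075 and 0.075 m and z of roller_grip in the frame of tray below 0.115 m and angle between roller_grip's own z axis and vertical below 0.15 rad); the robot touches nothing.
It fails at once if the lid rocks more than 0.065 rad to one side (angle between lid's own y axis and vertical below 1.5058 rad or angle between lid's own y axis and vertical above 1.6358 rad).
It fails at once if the tape_measure is moved more than 4 cm (distance of tape_measure from where it was at the start of the episode above 0.04 m).
It fails at once if the parcel_d is moved more than 4 cm (distance of parcel_d from where it was at the start of the episode above 0.04 m).
Of weight_a, weight_b, weight_c only 1 to 3 are there at a start; the rules pass over those that are not, and their reading is None.
At some moment in a run one of roller, weight_a, weight_b, weight_c may be knocked a few centimetres aside while the robot is not near it.
Once in a run the grip may slacken for a moment while it holds something.
It also fails if it takes over 210 s, if anything falls off the work surface, if the arm or the gripper's body presses on something with over 40 N, if the wrist force passes 120 N, or if a joint passes its speed limit or range.

## Robot

A 6-joint arm with a two-finger parallel gripper is mounted at the origin on a cart in front of the work surface, level with it; the furniture and walls round the work are solid. World frame = base frame: x ahead of the robot, y to its left, z up, the work surface at z = 0. Lengths are in m, angles in rad, forces in N, time in s.
With the tool pointing down it reaches from about 0.425 to 0.95 m from the base axis. Payload 3.5 kg.
Tool frame: the origin (TCP) lies on the centre line of the jaws, within the pads' length; the fingertips stand 14 mm ahead of it and the grasp point (between the pads) lies 5 mm behind it (ctrl.tip_reach is the distance from the TCP to the fingertips, in m); z points along the fingers, y is the line along which they close (so a half turn about z gives the same grasp; the last joint's range is limited). The gripper opens to 85 mm and grips with 20 to 120 N. Pads are 22 mm wide; open, the fingers measure 114 mm over their backs; the gripper's body (76 mm by 85 mm) begins 54 mm behind the grasp point. The pads swing forward as they close: fully open they stand 13 mm farther back than shut.
Start: joints at [-1.332, 0.286, 1.577, -0, 1.279, -0.15], TCP at [0.256, -0.625, 0.245] pointing down, gripper open.
Joint ranges: [-2.77, 2.77], [-0.9, 2.22], [0.21, 2.48], [-1.53, 4.67], [0.24, 2.81], [-2.84, 2.84]. Speed limits (rad/s): [2.79, 2.79, 3.14, 3.14, 3.14, 3.14].

## Interface

Orientations are given as a unit quaternion [x, y, z, w].
In Python, from plant import get_state, imaging, workorder, ctrl gives the robot as it stands. The module is installed in compiled form; this text tells all that it offers.
- The arm moves only by the shell command python3 -m jog 'ROWS' [FORCE]. ROWS is JSON, a list of rows, each a list of 7 numbers: the closure, from 0 (fully open) to 1 (shut), then the shift along the tool's x, y, z in mm, then the turn, a rotation vector about the tool's x, y, z in rad. In form: [[gripper, tx, ty, tz, ax, ay, az], ...]. A call has 1 to 12 rows; each row is the pose to reach, as a shift and turn from the pose commanded when the call began, along the tool's axes at that moment; what a row does not reach only later rows make up. A row lasts 1/10 s, in which the tool goes at most 50 mm and 8.59 degrees, less where a joint would pass 70% of its speed; a pose out of reach is approached as far as the arm can. A call with a gripper value outside its range is refused whole. The fingers move at their own pace and stop on an object; FORCE is the grip in N (left out, the last holds). Time passes only in rows, so rows that repeat a pose let the fingers close. It gives the time, the measured TCP pose, the force, the opening and the grip force at its end, in the units of the state.
- get_state(): the state, without advancing time (a new reading comes with each control period).
- imaging.read_camera(name): name is "side" or "top"; returns a dict with "image" (400x640x3 uint8, blue, green, red), "fx", "fy", "cx", "cy" (pixels), "k1" (the pictures are not rectified: a ray, as slopes to the right and down, at radius r is drawn at 1 + k1 r^2 times it, then the intrinsics apply), "R" (3x3) and "t" (3): a world point X has camera coordinates R X + t. Camera axes: x right, y down, z forward; pixel columns grow to the right and rows downward; lengths in m; the calibration is good to about 2 mm. A picture is of the moment at which its call begins. There is no depth.
- workorder.sign_off(): hands the job in; it is judged then, once.
The state is a dict: "time": time; "qpos": joint angles; "dq": joint speeds; "joint_efforts": joint torques, N m; "eef_pos": TCP position; "tcp_rot": TCP orientation; "contact_force": force on the tool from outside, world axes, zero at the start; "wrist_torque": the same for the moment, N m; "opening": opening from 0.0 (shut) to 1.0 (fully open); "finger_force": force on a finger pad.
Only numpy, scipy, OpenCV 4.12 (cv2) and the standard library are available. Lean on these libraries where they do the work, as an engineer would, in place of code of your own. Each camera call takes 0.05 s, during which the arm holds its last target. There are 200 camera calls.

## Working session

There is one attempt and no reset: what is moved stays moved. The work goes in short steps, Python scripts to look and compute and a shell command to move; the robot and the scene stay as the last step left them, time stands still between calls to the robot, and variables do not carry over. Pictures are saved under pics/ and viewed, at most 14 in all, crops included, and the job is handed in when it is done.

```bash
mkdir -p pics
cat > h.py <<'E'
import numpy as np, cv2, json
from plant import get_state, imaging, workorder, ctrl
from scipy.spatial.transform import Rotation as Rn
def cam(n):
    c=imaging.read_camera(n); c['n']=n; return c
def save(n,name,crop=None,s=1):
    c=cam(n); im=c['image']
    if crop: x0,y0,x1,y1=crop; im=cv2.resize(im[y0:y1,x0:x1],None,fx=s,fy=s,interpolation=cv2.INTER_CUBIC)
    cv2.imwrite('pics/'+name+'.png',im); return c
def ray(c,u,v):
    K=np.array([[c['fx'],0,c['cx']],[0,c['fy'],c['cy']],[0,0,1.]])
    d=np.array([(u-c['cx'])/c['fx'],(v-c['cy'])/c['fy']]); s=d.copy()
    for _ in range(20): s=d/(1+c['k1']*(s@s))
    R=np.array(c['R']);t=np.array(c['t'])
    return -R.T@t, R.T@np.array([s[0],s[1],1])
def at(c,u,v,z):
    o,d=ray(c,u,v); return o+d*(z-o[2])/d[2]
def tri(c1,p1,c2,p2):
    A=[];b=[]
    for c,p in((c1,p1),(c2,p2)):
        o,d=ray(c,*p); d/=np.linalg.norm(d); P=np.eye(3)-np.outer(d,d); A.append(P);b.append(P@o)
    return np.linalg.lstsq(np.vstack(A),np.hstack(b),rcond=None)[0]
def px(c,X):
    q=np.array(c['R'])@np.array(X)+np.array(c['t']); s=q[:2]/q[2]; s=s*(1+c['k1']*(s@s))
    return np.array([s[0]*c['fx']+c['cx'],s[1]*c['fy']+c['cy']])
def totool(target,yaw=None):
    """shift (mm) in tool axes to reach world target TCP"""
    s=get_state(); R=Rn.from_quat(s['tcp_rot']).as_matrix()
    return (R.T@(np.array(target)-np.array(s['eef_pos']))*1000).round(1)
E
python3 - <<'E'
from h import *
np.set_printoptions(precision=3,suppress=True)
for n in('top','side'):
    c=save(n,n+'0'); print(n,c['fx'],c['k1'],-np.array(c['R']).T@c['t'],np.array(c['R'])[2])
s=get_state(); print(s, ctrl.tip_reach, Rn.from_quat(s['tcp_rot']).as_matrix())
E
```

```text
top 376.9558441500476 -0.03908683304163063 [ 0.197 -0.071  1.449] [ 0.218  0.007 -0.976]
side 384.76878060288516 -0.02767434812161657 [0.013 0.642 0.898] [ 0.393 -0.604 -0.694]
{'time': 0.1, 'qpos': array([-1.332,  0.287,  1.578, -0.   ,  1.279, -0.15 ]), 'dq': array([-0.   , -0.002, -0.003, -0.   ,  0.002,  0.   ]), 'joint_efforts': array([  0.001, -40.73 , -29.37 ,  -0.   ,   0.003,  -0.   ]), 'eef_pos': array([ 0.256, -0.624,  0.244]), 'tcp_rot': array([ 0.981,  0.193, -0.   , -0.001]), 'contact_force': array([ 0.209, -0.169,  1.031]), 'wrist_torque': array([-0.013, -0.008, -0.059]), 'finger_force': 0.0, 'opening': 0.9933105530332067} 0.014 [[ 0.925  0.379 -0.001]
 [ 0.379 -0.925  0.002]
 [ 0.    -0.002 -1.   ]]
```

View pics/top0.png

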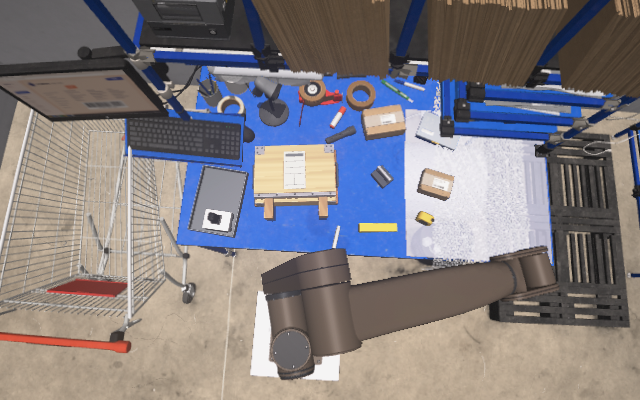

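View pics/side0.png

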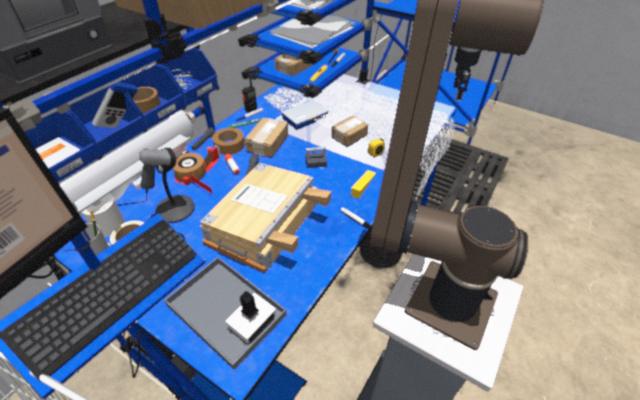

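The top view shows the crate at (296,173), wedge butts at (268,208) and (323,208), and the tray at (217,200) with the roller at (216,220). A dark block at (381,177) may be a weight. The yellow bar at (378,228) is the look-alike wedge, and the tape measure is at (426,218). I'll enlarge to confirm.

Run:
```python
from h import *
save('top','top1',(180,95,450,255),2.95)
save('side','side1',(160,120,400,300),3.3)
```

```text
(no output)
```

View pics/top1.png

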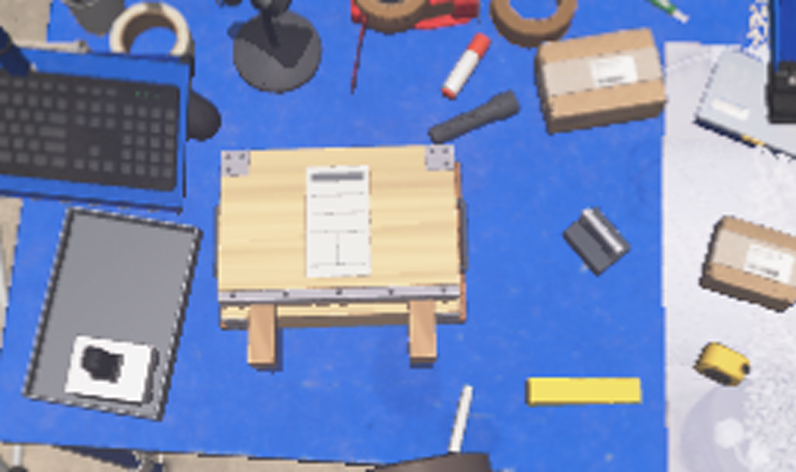

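View pics/side1.png

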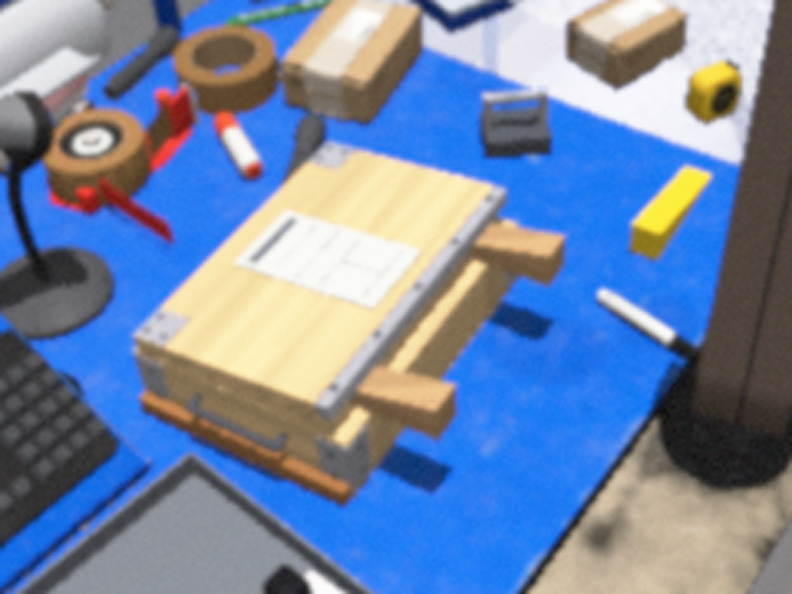

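One weight is visible at top1 (597,240) / side1 (515,120). It's a dark slab with a bright bar, and nothing else matches. The long yellow bar is the wedge look-alike. Wedge butts end at top1 (262,360) and (423,357).

Run:
```python
from h import *
np.set_printoptions(precision=3,suppress=True)
t=cam('top'); s=cam('side')
T=lambda x,y:(180+(x+.5)/2.95-.5,95+(y+.5)/2.95-.5)
S=lambda x,y:(160+(x+.5)/3.3-.5,120+(y+.5)/3.3-.5)
print('lid BL',at(t,*T(219,150),.093),'BR',at(t,*T(454,146),.093),'FL',at(t,*T(219,290),.115),'FR',at(t,*T(464,290),.115))
print('side lid FR',tri(t,T(464,290),s,S(506,190)),'FL',tri(t,T(219,290),s,S(325,405)))
for n,p in dict(aL=(248,358),aR=(274,358),bL=(410,355),bR=(436,355)).items(): print(n,at(t,*T(*p),.115))
print('a butt tri L',tri(t,T(248,358),s,S(432,408)), 'R',tri(t,T(274,358),s,S(456,378)))
print('b butt tri L',tri(t,T(410,355),s,S(548,253)),'R',tri(t,T(436,355),s,S(564,237)))
print('plate',[at(t,*T(*p),z) for p,z in(((307,168),.097),((369,166),.097),((307,275),.113),((370,275),.113))])
print('tray corners top',[at(t,*T(*p),.03) for p in((68,207),(201,232),(25,396),(160,418))])
print('roller grip top',tri(t,T(102,362),s,(249,300)))
print('roller body white',[at(t,*T(*p),.05) for p in((76,336),(157,343),(66,393),(148,402))])
print('bar ends',tri(t,T(588,211),s,S(484,98)),tri(t,T(626,247),s,S(546,95)),[at(t,*T(*p),.068) for p in((588,211),(626,247))])
print('tape',at(t,*T(722,364),.05),'parcel',at(t,*T(750,260),.05),'yel',at(t,*T(583,390),.04))
```

```text
lid BL [0.687 0.207 0.093] BR [ 0.71  -0.095  0.093] FL [0.497 0.185 0.115] FR [ 0.515 -0.117  0.115]
side lid FR [ 0.517 -0.118  0.101] FL [0.495 0.185 0.105]
aL [0.414 0.141 0.115]
aR [0.416 0.11  0.115]
bL [ 0.43  -0.055  0.115]
bR [ 0.432 -0.087  0.115]
a butt tri L [0.415 0.142 0.11 ] R [0.415 0.109 0.115]
b butt tri L [ 0.43  -0.055  0.114] R [ 0.432 -0.087  0.107]
plate [array([0.668, 0.092, 0.097]), array([0.675, 0.012, 0.097]), array([0.523, 0.078, 0.113]), array([0.528, 0.   , 0.113])]
tray corners top [array([0.618, 0.414, 0.03 ]), array([0.593, 0.233, 0.03 ]), array([0.361, 0.438, 0.03 ]), array([0.344, 0.26 , 0.03 ])]
roller grip top [0.402 0.325 0.096]
roller body white [array([0.44 , 0.375, 0.05 ]), array([0.437, 0.27 , 0.05 ]), array([0.366, 0.379, 0.05 ]), array([0.361, 0.273, 0.05 ])]
bar ends [ 0.646 -0.275  0.056] [ 0.602 -0.329  0.046] [array([ 0.641, -0.274,  0.068]), array([ 0.596, -0.324,  0.068])]
tape [ 0.453 -0.454  0.05 ] parcel [ 0.593 -0.491  0.05 ] yel [ 0.411 -0.278  0.04 ]
```

```bash
R="[0,367,-253,0,0,0,0.309]"; python3 -m jog '[[0,367,-253,0,0,0,0.309],[0,367,-253,0,0,0,0.309],[0,367,-253,0,0,0,0.309],[0,367,-253,0,0,0,0.309],[0,367,-253,0,0,0,0.309],[0,367,-253,0,0,0,0.309],[0,367,-253,0,0,0,0.309],[0,367,-253,0,0,0,0.309],[0,367,-253,0,0,0,0.309],[0,367,-253,0,0,0,0.309],[0,367,-253,0,0,0,0.309],[0,367,-253,0,0,0,0.309]]' 80
python3 - <<'E'
from h import *
print(get_state()['qpos'], totool([.4608,.130,.20]))
E
```

```text
time: 1.5
eef_pos: [0.4992, -0.2521, 0.2453]
tcp_rot: [0.999, 0.04, -0.0, 0.0]
contact_force: [-0.1, -0.1, 0.3]
opening: 0.998
finger_force: 0.0
[-6.48781414e-01  3.20682567e-02  1.86399524e+00 -4.44503729e-04
  1.24550944e+00  8.43024645e-01] [  -8.1 -383.9   45.2]
```

```bash
python3 -m jog '[[0,-10,-384,45,0,0,0],[0,-10,-384,45,0,0,0],[0,-10,-384,45,0,0,0],[0,-10,-384,45,0,0,0],[0,-10,-384,45,0,0,0],[0,-10,-384,45,0,0,0],[0,-10,-384,45,0,0,0],[0,-10,-384,45,0,0,0],[0,-10,-384,45,0,0,0],[0,-10,-384,75,0,0,0],[0,-10,-384,75,0,0,0]]'
python3 - <<'E'
from h import *
print(totool([.4588,.130,.085]))
c=save('side','side2',(220,140,360,245),5.7)
save('top','top2',(170,60,480,260),2.5)
E
```

```text
time: 2.6
eef_pos: [0.457, 0.1291, 0.1671]
tcp_rot: [0.999, 0.039, -0.004, 0.0]
contact_force: [-1.0, 0.7, -0.5]
opening: 0.998
finger_force: 0.0
[ 2.4 -0.8 82.1]
```

View pics/side2.png

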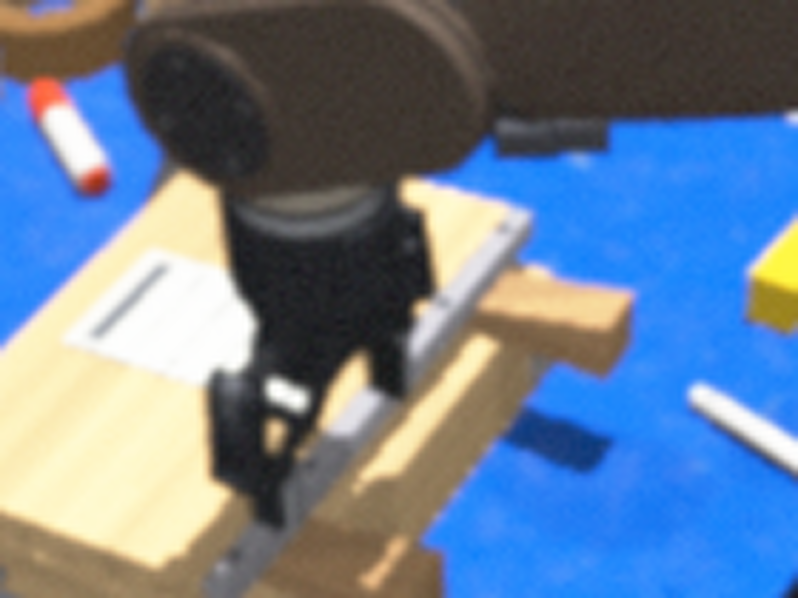

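View pics/top2.png

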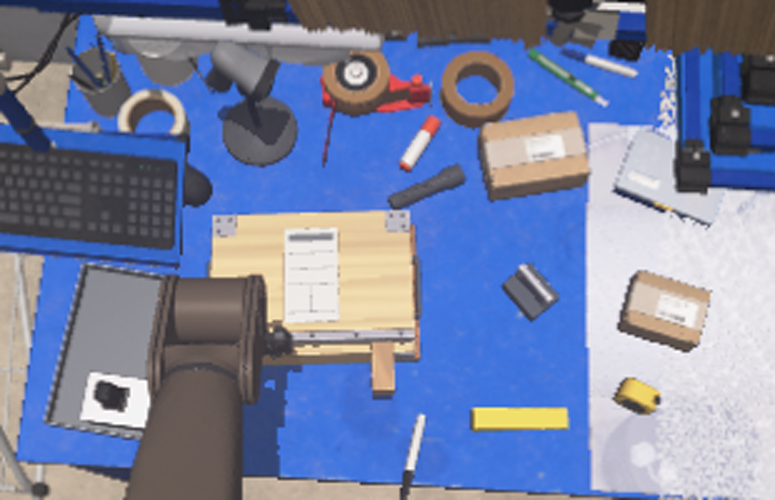

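Only one weight is on the bench, at top2 (530,291), and the fingers straddle the left wedge's line. I'll descend and tug.

```bash
python3 -m jog '[[0,2,0,40,0,0,0],[0,2,0,82,0,0,0],[0,2,0,82,0,0,0],[1,2,0,82,0,0,0],[1,2,0,82,0,0,0],[1,2,0,82,0,0,0],[1,2,0,82,0,0,0],[1,2,0,82,0,0,0]]' 80
python3 -m jog '[[1,0,0,0,0,0,0]]'
python3 - <<'E'
from h import *
c=save('side','side3',(220,140,360,245),5.7)
E
```

```text
time: 3.5
eef_pos: [0.4625, 0.1315, 0.091]
tcp_rot: [0.999, 0.04, 0.002, -0.001]
contact_force: [-2.3, 1.0, 6.4]
opening: 0.358
finger_force: 79.0
time: 3.6
eef_pos: [0.4625, 0.1315, 0.0911]
tcp_rot: [0.999, 0.04, 0.002, -0.001]
contact_force: [-2.8, 1.1, 8.1]
opening: 0.358
finger_force: 79.0
```

View pics/side3.png

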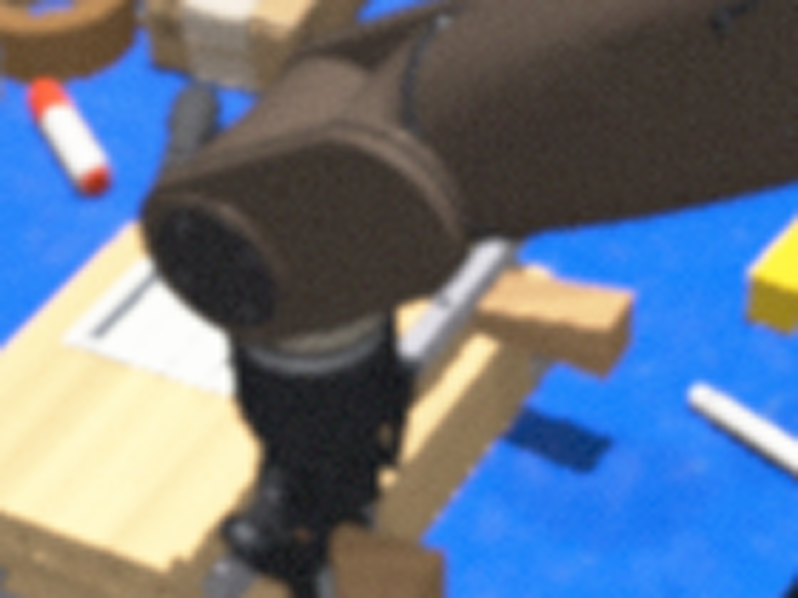

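```bash
python3 -m jog '[[1,0,0,-4,0,0,0],[1,-5,0,-4,0,0,0],[1,-10,0,-4,0,0,0],[1,-15,0,-4,0,0,0],[1,-20,0,-4,0,0,0],[1,-25,0,-4,0,0,0],[1,-25,0,-4,0,0,0],[1,-25,0,-4,0,0,0]]'
```

```text
time: 4.45
eef_pos: [0.4352, 0.1288, 0.0921]
tcp_rot: [0.999, 0.04, -0.001, 0.0]
contact_force: [-1.5, -0.3, -3.1]
opening: 0.357
finger_force: 81.1
```

```bash
python3 -m jog '[[0.4,0,0,0,0,0,0],[0,0,0,0,0,0,0],[0,0,0,0,0,0,0],[0,0,0,-40,0,0,0],[0,0,0,-70,0,0,0],[0,0,0,-70,0,0,0]]'
python3 - <<'E'
from h import *
print(totool([.471,-.0675,.089]))
save('side','side4',(220,140,360,245),5.7)
E
```

```text
time: 5.05
eef_pos: [0.4399, 0.1291, 0.1678]
tcp_rot: [0.999, 0.04, 0.006, -0.0]
contact_force: [0.6, 0.6, -0.3]
opening: 1.001
finger_force: 0.0
[ 14.5 198.4  78.9]
```

View pics/side4.png

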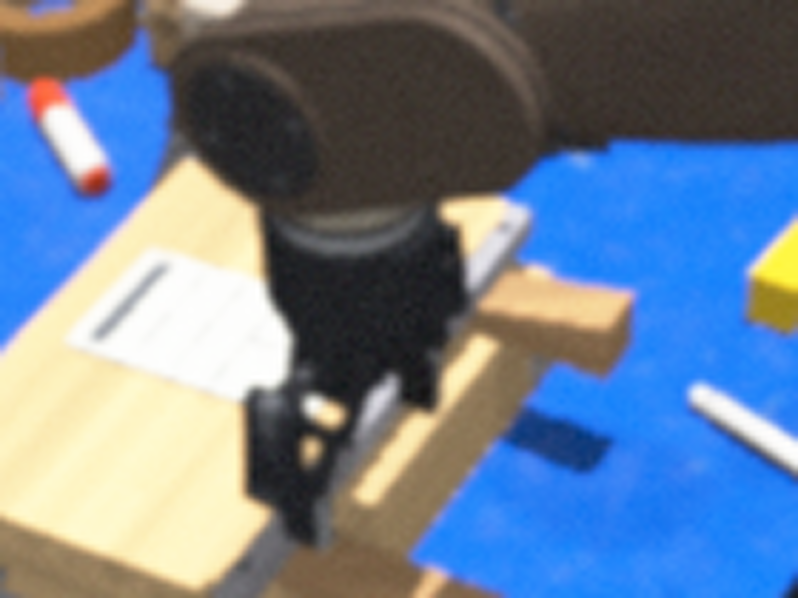

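```bash
python3 -m jog '[[0,10,99,-5,0,0,0],[0,20,198,0,0,0,0],[0,20,198,0,0,0,0],[0,20,198,0,0,0,0],[0,20,198,0,0,0,0],[0,20,198,40,0,0,0],[0,20,198,70,0,0,0],[0,20,198,70,0,0,0],[0,20,198,70,0,0,0],[0,20,198,70,0,0,0],[0,20,198,70,0,0,0]]' 
python3 -m jog '[[1,0,0,0,0,0,0],[1,0,0,0,0,0,0],[1,0,0,0,0,0,0],[1,0,0,0,0,0,0],[1,0,0,0,0,0,0],[1,-5,0,0,0,0,0],[1,-10,0,0,0,0,0],[1,-15,0,0,0,0,0],[1,-20,0,0,0,0,0],[1,-25,0,0,0,0,0],[1,-25,0,0,0,0,0],[1,-25,0,0,0,0,0]]' 80
```

```text
time: 6.2
eef_pos: [0.4732, -0.0671, 0.0942]
tcp_rot: [0.999, 0.04, 0.002, 0.001]
contact_force: [0.3, -0.4, 0.1]
opening: 1.0
finger_force: 0.0
time: 7.4
eef_pos: [0.4481, -0.0694, 0.0927]
tcp_rot: [0.999, 0.039, 0.002, 0.0]
contact_force: [5.5, -0.5, -1.3]
opening: 0.36
finger_force: 80.0
```

```bash
python3 -m jog '[[0.4,0,0,0,0,0,0],[0,0,0,0,0,0,0],[0,0,0,0,0,0,0],[0,0,0,-40,0,0,0],[0,0,0,-70,0,0,0],[0,30,-198,-75,0,0,0],[0,30,-198,-70,0,0,0],[0,30,-198,-70,0,0,0],[0,30,-198,-70,0,0,0],[0,30,-198,-50,0,0,0],[0,30,-198,-10,0,0,0],[0,30,-198,0,0,0,0]]' 
python3 -m jog '[[0,0,0,1,0,0,0],[0,0,0,1,0,0,0],[1,0,0,1,0,0,0],[1,0,0,1,0,0,0],[1,0,0,1,0,0,0],[1,0,0,0,0,0,0],[1,0,0,0,0,0,0]]' 80
python3 -m jog '[[1,-5,0,0,0,0,0],[1,-10,0,0,0,0,0],[1,-15,0,0,0,0,0],[1,-20,0,0,0,0,0],[1,-24,0,0,0,0,0],[1,-24,0,0,0,0,0],[1,-24,0,0,0,0,0]]' 80
python3 - <<'E'
from h import *
save('side','side5',(200,140,360,260),5)
E
```

```text
time: 8.6
eef_pos: [0.4574, 0.1311, 0.0884]
tcp_rot: [0.999, 0.041, -0.004, 0.0]
contact_force: [-0.6, 0.8, -0.3]
opening: 1.0
finger_force: 0.0
time: 9.3
eef_pos: [0.4613, 0.1307, 0.0931]
tcp_rot: [0.999, 0.04, 0.0, 0.0]
contact_force: [-1.6, -1.0, 4.1]
opening: 0.352
finger_force: 81.3
time: 10.0
eef_pos: [0.436, 0.1288, 0.0918]
tcp_rot: [0.999, 0.04, -0.001, 0.0]
contact_force: [-1.9, -1.0, -2.4]
opening: 0.352
finger_force: 80.5
```

View pics/side5.png

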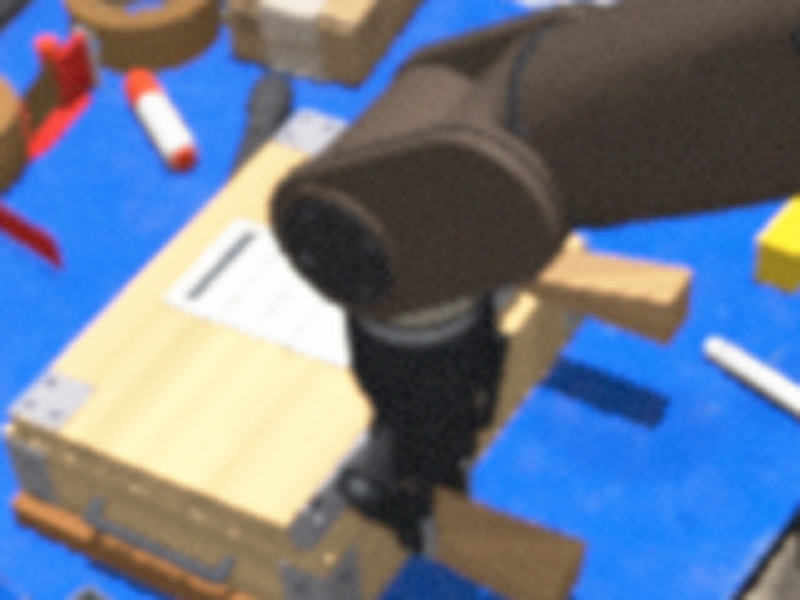

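Run:
```python
from h import *
np.set_printoptions(precision=4,suppress=True)
s=cam('side')
S=lambda x,y:(200+(x+.5)/5-.5,140+(y+.5)/5-.5)
print(at(s,*S(584,545),.115),at(s,*S(691,270),.115), at(s,*S(672,300),.115))
S1=lambda x,y:(160+(x+.5)/3.3-.5,120+(y+.5)/3.3-.5)
print('before',at(s,*S1(456,378),.115),at(s,*S1(564,237),.115))
```

```text
[0.346  0.1227 0.115 ] [ 0.4047 -0.0837  0.115 ] [ 0.401  -0.0559  0.115 ]
before [0.4136 0.1092 0.115 ] [ 0.4273 -0.0798  0.115 ]
```

Run:
```python
from h import *
np.set_printoptions(precision=1,suppress=True)
s=cam('side')
f=lambda X:((px(s,X)-[200,140]+.5)*5-.5)
for z in(.115,.105,.095): print(z,f([.3618,.105,z]))
# generic wedge model corners, pulled d, pitch p about the rail front edge
def corners(butt,yaw,z0,p,pts=((0,40),(0,0),(60,25.6),(60,0)),ys=(16,-16)):
    o=np.array(butt);ex=np.array([np.cos(yaw),np.sin(yaw),0]);ey=np.array([-np.sin(yaw),np.cos(yaw),0])
    for l,h in pts:
        for y in ys: print((l,h,y),f(o+ex*l/1000+ey*y/1000+np.array([0,0,.075+h/1000])))
corners((.3632,.1213,0),.08,0,0)
corners((.4035,-.0725,0),.08,0,0)
```

```text
0.115 [577.1 509.4]
0.105 [577.  521.6]
0.095 [577.  533.5]
(0, 40, 16) [542.5 550.3]
(0, 40, -16) [572.4 507.7]
(0, 0, 16) [543.2 597.6]
(0, 0, -16) [572.4 555.2]
(60, 25.6, 16) [443.7 524. ]
(60, 25.6, -16) [474.6 483.1]
(60, 0, 16) [445.9 554.1]
(60, 0, -16) [476.3 513.4]
(0, 40, 16) [670.8 298.5]
(0, 40, -16) [695.  265.3]
(0, 0, 16) [668.4 346.5]
(0, 0, -16) [692.1 313.2]
(60, 25.6, 16) [580.  281.9]
(60, 25.6, -16) [605.1 249.9]
(60, 0, 16) [579.8 312.3]
(60, 0, -16) [604.6 280.2]
```

Run:
```python
from h import *
a=cam('side')['image'][205:290,255:340]; b=cam('top')['image'][185:250,225:290]
g=lambda i,n: cv2.convertScaleAbs(cv2.resize(i,(n,n*i.shape[0]//i.shape[1]),interpolation=cv2.INTER_CUBIC),alpha=1.6,beta=10)
cv2.imwrite('pics/a6.png',np.hstack([g(a,400),g(b,400)]))
```

```text
(no output)
```

View pics/a6.png

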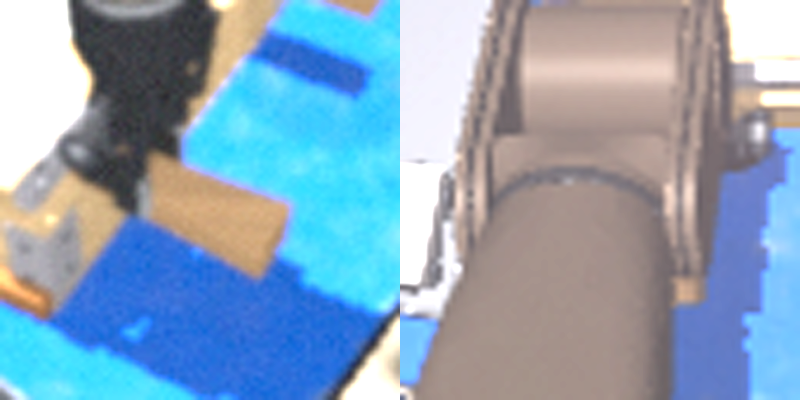

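```bash
python3 - <<'E'
from h import *
np.set_printoptions(precision=1,suppress=True)
s=cam('side')
f=lambda X:((px(s,X)-[255,205]+.5)*4.706-.5)
for z in(.093,.098,.103,.108,.115): print(z,f([.497,.185,z]))
from scipy.optimize import least_squares
ob=np.array([(289,207),(262,278)])
yaw=.08
def model(q):
    bx,bz,p=q; ex=np.array([np.cos(yaw)*np.cos(p),np.sin(yaw)*np.cos(p),np.sin(p)]); ey=np.array([-np.sin(yaw),np.cos(yaw),0]); ez=np.cross(ex,ey)
    o=np.array([bx,.1255-(.415-bx)*.08,bz])
    return np.array([f(o-ey*.016+ez*.04),f(o+ey*.016)])
for p in(0,.1,.2,.3):
    r=least_squares(lambda q:(model([q[0],q[1],p])-ob).ravel(),[.36,.07]); print(p,(r.x*1000),r.cost,r.fun)
im=s['image'][205:290,255:340]
cv2.imwrite('pics/_lid.png',im)
E
python3 - <<'E'
import sys; sys.path.insert(0,'.')
from h import *
s=get_state(); print(s['contact_force'],s['wrist_torque'],s['eef_pos'])
E
```

```text
0.093 [  7.1 188.2]
0.098 [  6.2 182.7]
0.103 [  5.2 177. ]
0.108 [  4.3 171.3]
0.115 [  3.  163.3]
0 [357.4  52.8] 37.639096403195765 [-0.  -5.9 -0.2  6.3]
0.1 [359.4  52.9] 31.82742646621596 [ 3.  -4.5 -3.3  4.8]
0.2 [361.4  53.1] 47.94170186391325 [ 6.1 -2.8 -6.4  3.1]
0.3 [363.3  53.6] 86.90870207261193 [ 9.1 -1.  -9.4  1.3]
[-1.60451615  0.38351205 -2.75624413] [-0.06265099  0.28932856  0.05934812] [0.43693451 0.12885579 0.09217197]
```

```bash
cat > lidz.py <<'E'
from h import *
np.set_printoptions(precision=2,suppress=True)
def drop():
    """shift of lid front-left corner patch vs start, px"""
    s=cam('side'); a=cv2.imread('pics/side0.png'); b=s['image']
    out={}
    for n,(x,y) in dict(FL=(258,242),L3=(268,231),BL=(205,224),crateFL=(263,257)).items():
        t=a[y-6:y+7,x-7:x+8]; r=cv2.matchTemplate(b[y-16:y+20,x-15:x+16],t,cv2.TM_CCOEFF_NORMED); _,m,_,l=cv2.minMaxLoc(r)
        # subpixel
        i,j=l[1],l[0]; q=lambda f,k,N: 0 if not 0<k<N-1 else (f(-1)-f(1))/(2*(f(-1)-2*f(0)+f(1)))
        dy=q(lambda d:r[i+d,j],i,r.shape[0]); dx=q(lambda d:r[i,j+d],j,r.shape[1])
        out[n]=(j+dx-8,i+dy-10,round(float(m),2))
    return out
if __name__=='__main__':
    for k,v in drop().items(): print(k,np.array(v))
    s=cam('side'); print('px for 10mm at FL',px(s,[.497,.185,.105])-px(s,[.497,.185,.115]))
E
python3 lidz.py
python3 - <<'E'
from h import *
b=cam('side')['image']; a=cv2.imread('pics/side0.png')
g=lambda i:cv2.resize(i[215:275,235:295],(400,400),interpolation=cv2.INTER_CUBIC)
cv2.imwrite('pics/cmp.png',np.hstack([g(a),g(b)]))
E
```

```text
FL [-1.74  1.33  0.87]
L3 [-5.99  8.12  0.79]
BL [0.81 0.69 0.96]
crateFL [ -8.   -10.     0.81]
px for 10mm at FL [0.4  2.43]
```

View pics/cmp.png

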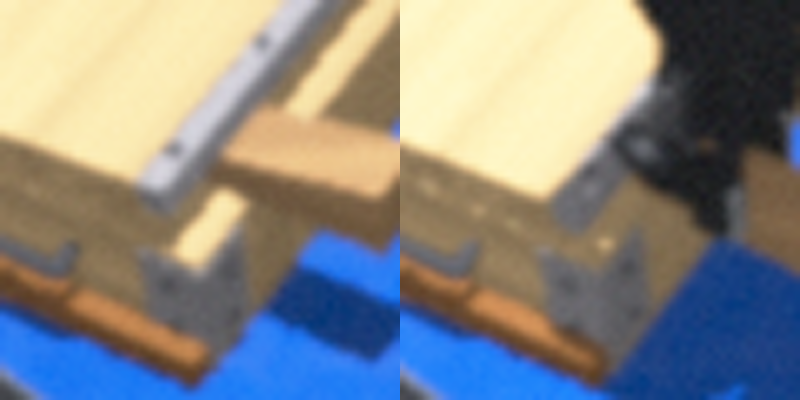

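The lid is still held about 12 mm up on the left, and wedge a is pitched butt-down in the pads. I'll level it and push it back slightly before letting go.

```bash
python3 -m jog '[[1,0,0,-3,0,0,0],[1,2,0,-6,0,0,0],[1,4,0,-8,0,0,0],[1,6,0,-8,0,0,0],[1,8,0,-8,0,0,0],[1,8,0,-8,0,0,0]]' 80
python3 - <<'E'
from h import *
b=cam('side')['image']
g=lambda i:cv2.resize(i[205:285,235:335],(800,600),interpolation=cv2.INTER_CUBIC)
cv2.imwrite('pics/a7.png',g(b)); print(get_state()['wrist_torque'])
E
```

```text
time: 11.05
eef_pos: [0.444, 0.1298, 0.0992]
tcp_rot: [0.999, 0.04, -0.002, -0.0]
contact_force: [-3.2, 3.1, -12.6]
opening: 0.35
finger_force: 80.0
[0.63198913 1.07483493 0.09401013]
```

View pics/a7.png

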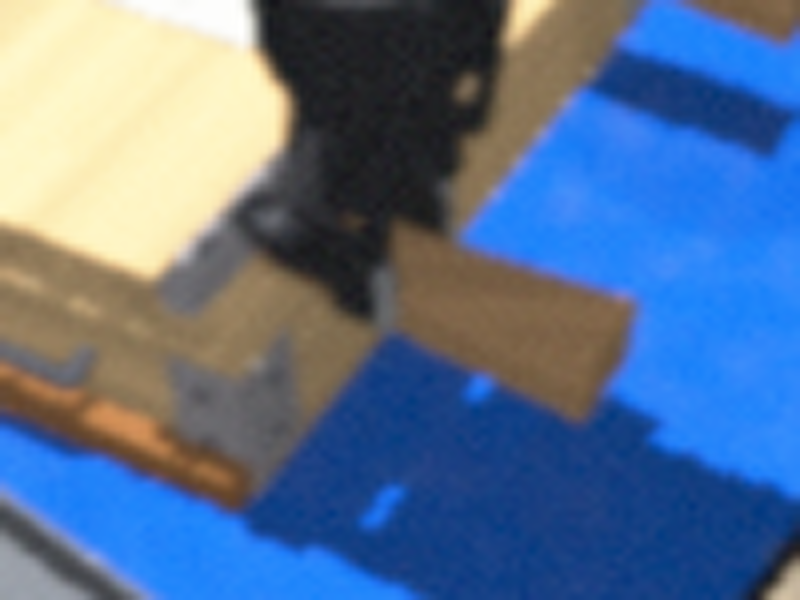

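Run:
```python
from h import *
from scipy.optimize import least_squares
np.set_printoptions(precision=1,suppress=True)
s=cam('side'); yaw=.08
def model(q,p):
    bx,bz=q; ex=np.array([np.cos(yaw)*np.cos(p),np.sin(yaw)*np.cos(p),np.sin(p)]); ey=np.array([-np.sin(yaw),np.cos(yaw),0]); ez=np.cross(ex,ey)
    o=np.array([bx,.1255-(.415-bx)*.08,bz]); return np.array([px(s,o-ey*.016+ez*.04),px(s,o+ey*.016)])
for ob in([(316.4,249.),(310.7,264.1)],[(314.4,244.6),(308.1,261.)]):
  for p in(0,.1,.2):
    r=least_squares(lambda q:(model(q,p)-ob).ravel(),[.36,.07]); print(p,r.x*1000,r.fun)
```

```text
0 [356.1  51.7] [ 0.  -1.3 -0.1  1.3]
0.1 [358.2  51.8] [ 0.7 -0.9 -0.7  1. ]
0.2 [360.2  52.1] [ 1.3 -0.6 -1.4  0.7]
0 [363.   63.7] [-0.3 -0.7  0.2  0.7]
0.1 [365.   63.8] [ 0.4 -0.4 -0.4  0.4]
0.2 [367.   64.1] [ 1.  -0.  -1.1  0.1]
```

```bash
python3 -m jog '[[1,2,0,-2,0,0,0],[1,4,0,-4,0,0,0],[1,6,0,-6,0,0,0],[1,7,0,-7,0,0,0],[1,7,0,-7,0,0,0]]' 80
python3 - <<'E'
from h import *
b=cam('side')['image']; hsv=cv2.cvtColor(b,cv2.COLOR_BGR2HSV)
print(get_state()['wrist_torque'])
# brown mask of butt region: print extreme corners
m=((hsv[...,0]>5)&(hsv[...,0]<25)&(hsv[...,1]>60)).astype(np.uint8); m[:, :284]=0; m[:225]=0;m[285:]=0;m[:,345:]=0
n,l,st,ce=cv2.connectedComponentsWithStats(m)
k=1+np.argmax(st[1:,4]); print(st[k]); c,_=cv2.findContours((l==k).astype(np.uint8),0,2); print(cv2.approxPolyDP(c[0],2,True)[:,0].tolist())
E
```

```text
time: 11.65
eef_pos: [0.4482, 0.1297, 0.1052]
tcp_rot: [0.999, 0.04, -0.006, 0.0]
contact_force: [-8.3, 0.7, -13.8]
opening: 0.351
finger_force: 80.1
[ 0.2102849   2.01256026 -0.07835138]
[284 225  28  33 455]
[[291, 225], [291, 232], [284, 232], [284, 246], [306, 257], [311, 243], [294, 238], [292, 233], [298, 225]]
```

```bash
python3 -m jog '[[0.5,0,0,0,0,0,0],[0,0,0,0,0,0,0],[0,0,0,0,0,0,0],[0,0,0,-30,0,0,0],[0,0,0,-60,0,0,0],[0,0,0,-60,0,0,0]]' 80
python3 - <<'E'
from h import *
np.set_printoptions(precision=1,suppress=True)
s=cam('side');b=s['image']
cv2.imwrite('pics/a8.png',cv2.resize(b[165:285,235:355],(600,600),interpolation=cv2.INTER_CUBIC))
for bx in(.37,):
  o=np.array([bx,.1255-(.415-bx)*.08,.075]);ey=np.array([-.08,.997,0])
  print((px(s,o-ey*.016+[0,0,.04])-[235,165])*5,(px(s,o+ey*.016)-[235,165])*5,(px(s,o+ey*.016+[0,0,.04])-[235,165])*5)
E
```

```text
time: 12.3
eef_pos: [0.4574, 0.1301, 0.1746]
tcp_rot: [0.999, 0.04, 0.008, 0.0]
contact_force: [0.8, -0.6, 0.2]
opening: 0.996
finger_force: 0.0
[383.9 375.9] [354.9 465.6] [353.8 418.4]
```

View pics/a8.png

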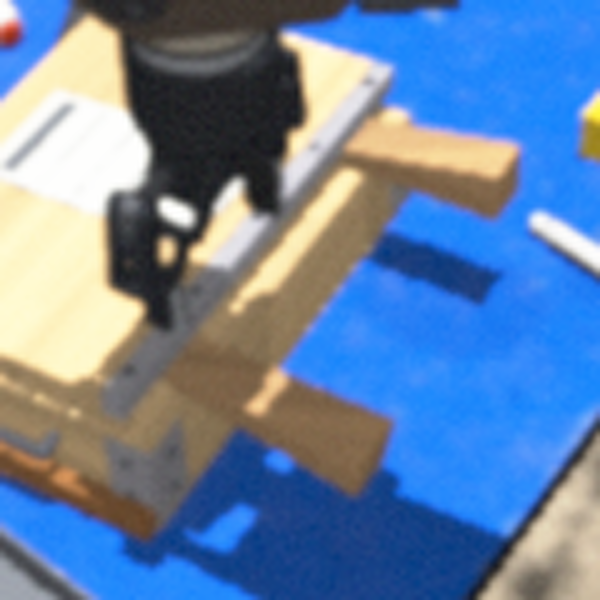

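Wedge a sits jammed with its butt drooping between the rail edge and the lid, still supporting it. I'll tug wedge b next, then draw a out fully.

```bash
python3 -m jog '[[0,4,50,0,0,0,0],[0,4,198,0,0,0,0],[0,4,198,0,0,0,0],[0,4,198,0,0,0,0],[0,4,198,0,0,0,0],[0,4,198,40,0,0,0],[0,4,198,79,0,0,0],[0,4,198,79,0,0,0],[0,4,198,79,0,0,0],[0,4,198,79,0,0,0]]' 80
python3 -m jog '[[1,0,0,0,0,0,0],[1,0,0,0,0,0,0],[1,0,0,0,0,0,0],[1,0,0,0,0,0,0],[1,0,0,0,0,0,0]]' 80
python3 -m jog '[[1,-5,0,0,0,0,0],[1,-10,0,0,0,0,0],[1,-15,0,0,0,0,0],[1,-19,0,0,0,0,0],[1,-22,0,0,0,0,0],[1,-22,0,0,0,0,0]]' 80
cat > q.py <<'E'
from h import *
from scipy.optimize import least_squares
np.set_printoptions(precision=2,suppress=True)
def poly(c,box,lo,hi,eps=2):
    b=c['image']; x0,y0,x1,y1=box; m=cv2.inRange(cv2.cvtColor(b,cv2.COLOR_BGR2HSV),lo,hi); k=np.zeros_like(m); k[y0:y1,x0:x1]=m[y0:y1,x0:x1]
    n,l,st,ce=cv2.connectedComponentsWithStats(k); i=1+np.argmax(st[1:,4]); ct,_=cv2.findContours((l==i).astype(np.uint8),0,2)
    return st[i].tolist(),ce[i],cv2.approxPolyDP(max(ct,key=len),eps,True)[:,0].tolist()
E
python3 - <<'E'
from q import *
s=cam('side'); print(poly(s,(320,180,375,225),(5,60,30),(25,255,255)))
for d in(.025,.047):
  o=np.array([.431-d,-.071-d*.08,.075]);ey=np.array([-.08,.997,0])
  print(d,px(s,o-ey*.016+[0,0,.04]),px(s,o+ey*.016),px(s,o-ey*.016))
E
```

```text
time: 13.35
eef_pos: [0.4735, -0.0672, 0.0905]
tcp_rot: [0.999, 0.04, 0.002, 0.001]
contact_force: [0.2, 0.5, 0.5]
opening: 1.003
finger_force: 0.0
time: 13.85
eef_pos: [0.4721, -0.0675, 0.0894]
tcp_rot: [0.999, 0.04, 0.0, 0.001]
contact_force: [-2.4, -1.8, 5.5]
opening: 0.354
finger_force: 79.0
time: 14.45
eef_pos: [0.4515, -0.0689, 0.089]
tcp_rot: [0.999, 0.039, 0.003, 0.0]
contact_force: [5.3, 0.4, -0.5]
opening: 0.358
finger_force: 80.1
([322, 192, 22, 19, 259], array([332.34, 201.36]), [[324, 192], [322, 203], [340, 210], [343, 198], [329, 196]])
0.025 [337.96 192.24] [332.65 208.46] [337.39 201.82]
0.047 [344.7  194.72] [339.31 211.03] [343.96 204.3 ]
```

```bash
python3 -m jog '[[0.5,0,0,0,0,0,0],[0,0,0,0,0,0,0],[0,0,0,0,0,0,0],[0,0,0,-40,0,0,0],[0,0,0,-75,0,0,0],[0,13,-50,-75,0,0,0],[0,13,-198,-75,0,0,0],[0,13,-198,-75,0,0,0],[0,13,-198,-75,0,0,0],[0,13,-198,-50,0,0,0],[0,13,-198,-10,0,0,0],[0,13,-198,7,0,0,0]]' 80
python3 -m jog '[[0,0,0,0,0,0,0],[0,0,0,0,0,0,0],[1,0,0,0,0,0,0],[1,0,0,0,0,0,0],[1,0,0,0,0,0,0],[1,0,0,0,0,0,0],[1,0,0,0,0,0,0]]' 80
python3 - <<'E'
from q import *
s=cam('side'); print('b',poly(s,(320,180,375,225),(5,60,30),(25,255,255)))
print('a',poly(s,(288,225,345,285),(5,60,30),(25,255,255)))
E
python3 lidz.py
```

```text
time: 15.7
eef_pos: [0.4442, 0.1302, 0.078]
tcp_rot: [0.999, 0.041, -0.003, 0.0]
contact_force: [-0.6, -1.0, 0.1]
opening: 0.998
finger_force: 0.0
time: 16.4
eef_pos: [0.4476, 0.1298, 0.0824]
tcp_rot: [0.999, 0.04, 0.0, -0.0]
contact_force: [-3.5, -0.5, 6.3]
opening: 0.359
finger_force: 79.2
b ([320, 193, 25, 18, 289], array([331.78, 200.98]), [[320, 193], [321, 203], [340, 210], [344, 198]])
a ([288, 237, 25, 24, 344], array([299.13, 249.34]), [[288, 237], [288, 251], [307, 260], [312, 247]])
FL [-4.72  0.56  0.84]
L3 [-8.    6.76  0.75]
BL [ 0.35 -1.16  0.9 ]
crateFL [-0.43 -0.44  0.67]
px for 10mm at FL [0.4  2.43]
```

```bash
python3 -m jog '[[1,-5,0,0,0,0,0],[1,-9,0,0,0,0,0],[1,-13,0,0,0,0,0],[1,-17,0,0,0,0,0],[1,-21,0,0,0,0,0],[1,-25,0,0,0,0,0],[1,-29,0,0,0,0,0],[1,-33,0,0,0,0,0],[1,-37,0,0,0,0,0],[1,-40,0,0,0,0,0],[1,-40,0,0,0,0,0]]' 80
python3 - <<'E'
from q import *
s=cam('side'); print('b',poly(s,(320,180,375,225),(5,60,30),(25,255,255)))
print('a',poly(s,(295,225,345,295),(5,60,30),(25,255,255)))
print(get_state()['wrist_torque'])
E
python3 lidz.py
```

```text
time: 17.65
eef_pos: [0.4067, 0.1265, 0.0812]
tcp_rot: [0.999, 0.04, -0.0, -0.0]
contact_force: [0.8, -0.6, -0.1]
opening: 0.357
finger_force: 83.8
b ([320, 180, 44, 31, 539], array([338.77, 194.34]), [[320, 202], [340, 210], [343, 197], [330, 193], [323, 194], [322, 189], [328, 183], [330, 187], [334, 187], [336, 183], [341, 186], [343, 184], [342, 189], [346, 185], [351, 188], [352, 195], [358, 197], [363, 187], [359, 188], [355, 183], [359, 180], [362, 184], [359, 180], [353, 184], [349, 180], [335, 180], [334, 184], [331, 180], [332, 182], [327, 181], [324, 187], [324, 182], [320, 188], [320, 195], [323, 198], [320, 198]])
a ([296, 242, 30, 26, 419], array([310.31, 254.45]), [[298, 242], [297, 255], [320, 267], [325, 253]])
[-0.    0.   -0.08]
FL [-1.35  2.57  0.91]
L3 [0.09 3.15 0.94]
BL [ 0.25 -1.    0.9 ]
crateFL [-0.27 -0.12  0.98]
px for 10mm at FL [0.4  2.43]
```

Run:
```python
from q import *
s=cam('side'); b=s['image']; a=cv2.imread('pics/side0.png')
def edge(im,col):
    g=cv2.cvtColor(cv2.resize(im,None,fx=4,fy=4,interpolation=cv2.INTER_CUBIC),cv2.COLOR_BGR2GRAY).astype(float)
    c=g[205*4:265*4,col*4]; d=np.diff(cv2.GaussianBlur(c.reshape(-1,1),(1,9),0).ravel()); i=np.argsort(d)[:1]; return [round(205+k/4,2) for k in i]
for col in range(200,262,6): print(col,edge(a,col),edge(b,col))
for h in(0,5,10,22): print(h,px(s,[.497,.185,.093+h/1e3]),px(s,[.687,.207,.093]))
```

```text
200 [np.float64(226.75)] [np.float64(227.0)]
206 [np.float64(223.75)] [np.float64(223.0)]
212 [np.float64(226.5)] [np.float64(226.25)]
218 [np.float64(228.75)] [np.float64(228.75)]
224 [np.float64(231.0)] [np.float64(231.5)]
230 [np.float64(233.25)] [np.float64(234.5)]
236 [np.float64(235.25)] [np.float64(237.0)]
242 [np.float64(237.5)] [np.float64(240.0)]
248 [np.float64(239.75)] [np.float64(242.5)]
254 [np.float64(242.0)] [np.float64(245.0)]
260 [np.float64(242.75)] [np.float64(245.75)]
0 [256.11 244.61] [199.05 220.73]
5 [255.92 243.42] [199.05 220.73]
10 [255.72 242.22] [199.05 220.73]
22 [255.24 239.32] [199.05 220.73]
```

Run:
```python
from q import *
s=cam('side'); yaw=.08
def model(q,p):
    bx,bz=q; ex=np.array([np.cos(yaw)*np.cos(p),np.sin(yaw)*np.cos(p),np.sin(p)]); ey=np.array([-np.sin(yaw),np.cos(yaw),0]); ez=np.cross(ex,ey)
    o=np.array([bx,.1255-(.415-bx)*.08,bz]); return np.array([px(s,o-ey*.016+ez*.04),px(s,o+ey*.016)])
for ob in([(325.5,253),(320,267.5)],):
  for p in(0,.1,.2,.3):
    r=least_squares(lambda q:(model(q,p)-ob).ravel(),[.34,.06]); bx,bz=r.x*1000; print(p,r.x*1000,r.fun,'tip x,z',bx+150*np.cos(p),bz+150*np.sin(p))
c=[.598,.043]; print('lid front at wedge a x', .598-.1*.997-.098*.08)
print(px(s,[.497,.185,.1])-px(s,[.497,.195,.1]))
```

```text
0 [328.65  53.21] [ 0.17 -1.62 -0.24  1.72] tip x,z 478.64809730719156 53.21001586117559
0.1 [330.66  53.29] [ 0.83 -1.3  -0.91  1.4 ] tip x,z 479.907573328981 68.26698359299928
0.2 [332.65  53.57] [ 1.49 -0.94 -1.58  1.04] tip x,z 479.66236310925956 83.3714648762747
0.3 [334.61  54.04] [ 2.14 -0.54 -2.23  0.64] tip x,z 477.9133876817949 98.37206294254952
lid front at wedge a x 0.49045999999999995
[ 2.42 -2.48]
```

Wedge a is free: its tip is 10 mm clear of the lid. I'll lift it, turn it and carry it to the tray's far half.

```bash
python3 -m jog '[[1,0,0,-40,0,0,0],[1,0,-20,-90,0,0,0],[1,50,-60,-120,0,0,-0.15],[1,90,-110,-120,0,0,-0.3],[1,167,-189,-120,0,0,-0.5],[1,167,-189,-120,0,0,-0.65],[1,167,-189,-120,0,0,-0.8],[1,167,-189,-120,0,0,-0.95],[1,167,-189,-120,0,0,-1.1],[1,167,-189,-120,0,0,-1.25],[1,167,-189,-120,0,0,-1.38],[1,167,-189,-120,0,0,-1.38]]' 80
python3 -m jog '[[1,0,0,0,0,0,0],[1,0,0,0,0,0,0],[1,0,0,0,0,0,0]]'
python3 - <<'E'
from q import *
st=get_state(); print(Rn.from_quat(st['tcp_rot']).as_matrix())
for n in('side','top'):
    c=cam(n); cv2.imwrite('pics/_%s.png'%n,c['image'])
s=cam('side'); print(poly(s,(190,170,330,330),(5,60,30),(25,255,255)))
E
python3 lidz.py
```

```text
time: 19.1
eef_pos: [0.5586, 0.3283, 0.2007]
tcp_rot: [0.744, 0.668, -0.0, -0.0]
contact_force: [0.3, 0.1, -1.5]
opening: 0.356
finger_force: 84.0
time: 19.4
eef_pos: [0.5586, 0.3282, 0.2011]
tcp_rot: [0.745, 0.667, -0.0, -0.0]
contact_force: [-0.2, -0.5, -0.8]
opening: 0.355
finger_force: 84.0
[[ 0.11  0.99 -0.  ]
 [ 0.99 -0.11 -0.  ]
 [-0.   -0.   -1.  ]]
([200, 188, 130, 84, 2936], array([257.44, 230.33]), [[329, 195], [318, 193], [312, 188], [259, 251], [254, 248], [254, 243], [268, 227], [253, 243], [242, 238], [253, 223], [238, 237], [224, 230], [224, 223], [241, 206], [234, 203], [231, 196], [216, 212], [219, 215], [231, 203], [233, 204], [221, 218], [214, 216], [203, 223], [200, 229], [205, 232], [205, 240], [201, 245], [207, 244], [263, 271], [266, 267], [256, 261], [255, 253], [265, 254], [270, 248], [273, 259], [310, 211], [312, 202], [329, 206]])
FL [-1.32  2.61  0.9 ]
L3 [0.11 3.17 0.94]
BL [-0.07 -1.39  0.92]
crateFL [-0.25 -0.07  0.97]
px for 10mm at FL [0.4  2.43]
```

```bash
python3 -m jog '[[1,0,0,50,0,0,0],[1,0,0,100,0,0,0],[1,0,0,140,0,0,0],[1,0,0,155,0,0,0],[1,0,0,162,0,0,0],[1,0,0,168,0,0,0],[1,0,0,173,0,0,0],[1,0,0,173,0,0,0]]'
```

```text
time: 20.45
eef_pos: [0.5599, 0.3294, 0.0318]
tcp_rot: [0.745, 0.667, 0.001, 0.0]
contact_force: [-3.4, 1.0, 7.6]
opening: 0.357
finger_force: 87.0
```

```bash
python3 -m jog '[[1,0,0,0,0,0,0],[0.6,0,0,0,0,0,0],[0.5,0,0,0,0,0,0],[0.5,0,0,0,0,0,0],[0.5,0,0,-40,0,0,0],[0.5,0,0,-90,0,0,0],[0,0,0,-140,0,0,0],[0,0,0,-170,0,0,0],[0,0,0,-170,0,0,0]]'
python3 - <<'E'
from q import *
for n,box in(('top',(185,150,250,245)),('side',(160,255,290,360))):
    c=cam(n); print(n,poly(c,box,(5,60,30),(25,255,255)))
    cv2.imwrite('pics/_%s.png'%n,c['image'])
E
```

```text
time: 21.35
eef_pos: [0.5619, 0.3294, 0.2059]
tcp_rot: [0.745, 0.667, 0.006, 0.002]
contact_force: [0.5, 0.3, -0.3]
opening: 0.972
finger_force: 0.0
top ([210, 176, 35, 11, 292], array([227.58, 180.59]), [[210, 176], [212, 183], [243, 186], [244, 180], [241, 177]])
side ([185, 257, 47, 53, 850], array([208.93, 282.34]), [[224, 258], [216, 261], [186, 300], [185, 304], [191, 309], [231, 270]])
```

Run:
```python
from q import *
np.set_printoptions(precision=3)
t=cam('top');s=cam('side')
def loc(X): d=np.array(X[:2])-[.479,.336]; return np.array([d[0]*.994-d[1]*.11, d[0]*.11+d[1]*.994])
for p,z in(((210,179.5),.02),((244.5,183),.03),((227.6,180.6),.025)): X=at(t,*p,z); print('top',X,loc(X))
for p,z in(((188,303),.02),((228,263),.03)): X=at(s,*p,z); print('side',X,loc(X))
print('b',poly(s,(320,180,375,225),(5,60,30),(25,255,255)), get_state()['qpos'])
```

```text
top [0.562 0.381 0.02 ] [0.078 0.054]
top [0.554 0.242 0.03 ] [ 0.085 -0.085]
top [0.561 0.31  0.025] [ 0.084 -0.017]
side [0.565 0.388 0.02 ] [0.08  0.061]
side [0.558 0.242 0.03 ] [ 0.089 -0.085]
b ([320, 193, 24, 18, 289], array([331.706, 200.934]), [[320, 193], [321, 203], [340, 210], [343, 197]]) [ 0.375  0.269  1.691 -0.     1.186  0.486]
```

```bash
python3 -m jog '[[0,-50,-7,0,0,0,0.15],[0,-100,-14,0,0,0,0.3],[0,-406,-55,0,0,0,1.38],[0,-406,-55,0,0,0,1.38],[0,-406,-55,0,0,0,1.38],[0,-406,-55,0,0,0,1.38],[0,-406,-55,0,0,0,1.38],[0,-406,-55,0,0,0,1.38],[0,-406,-55,0,0,0,1.38],[0,-406,-55,20,0,0,1.38],[0,-406,-55,30,0,0,1.38],[0,-406,-55,30,0,0,1.38]]'
python3 - <<'E'
from h import *
print(totool([.459,-.069,.084]),Rn.from_quat(get_state()['tcp_rot']).as_matrix()[:,0])
E
```

```text
time: 22.75
eef_pos: [0.4568, -0.0683, 0.1648]
tcp_rot: [0.999, 0.04, -0.003, -0.002]
contact_force: [0.6, -0.6, 0.3]
opening: 1.004
finger_force: 0.0
[ 2.7  1.1 80.8] [ 0.99672739  0.08055682 -0.00671647]
```

```bash
python3 -m jog '[[0,0,0,40,0,0,0],[0,0,0,80,0,0,0],[0,0,0,83,0,0,0],[0,0,0,83,0,0,0],[1,0,0,83,0,0,0],[1,0,0,83,0,0,0],[1,0,0,83,0,0,0],[1,0,0,83,0,0,0],[1,0,0,83,0,0,0]]' 80
python3 -m jog '[[1,-5,0,0,0,0,0],[1,-9,0,0,0,0,0],[1,-13,0,0,0,0,0],[1,-17,0,0,0,0,0],[1,-21,0,0,0,0,0],[1,-25,0,0,0,0,0],[1,-29,0,0,0,0,0],[1,-33,0,0,0,0,0],[1,-37,0,0,0,0,0],[1,-39,0,0,0,0,0],[1,-39,0,0,0,0,0]]' 80
python3 - <<'E'
from q import *
s=cam('side'); print('b',poly(s,(320,188,375,235),(5,60,30),(25,255,255)))
print(get_state()['wrist_torque'])
for d in(.086,):
  o=np.array([.431-d,-.071-d*.08,.075]);ey=np.array([-.08,.997,0])
  print(d,px(s,o-ey*.016+[0,0,.04]),px(s,o+ey*.016),px(s,o-ey*.016))
E
python3 lidz.py
```

```text
time: 23.65
eef_pos: [0.4597, -0.0693, 0.0869]
tcp_rot: [0.999, 0.04, 0.001, 0.0]
contact_force: [-2.2, 1.9, 5.9]
opening: 0.358
finger_force: 79.5
time: 24.75
eef_pos: [0.4197, -0.0724, 0.0854]
tcp_rot: [0.999, 0.04, -0.0, 0.0]
contact_force: [0.9, 0.2, 0.3]
opening: 0.361
finger_force: 80.3
b ([332, 196, 25, 21, 302], array([343.61, 205.87]), [[332, 197], [332, 208], [352, 215], [356, 202]])
[ 0.04 -0.01  0.  ]
0.086 [356.87 199.19] [351.34 215.66] [355.83 208.77]
FL [-1.38  4.66  0.84]
L3 [0.06 5.11 0.9 ]
BL [ 0.13 -0.78  0.93]
crateFL [-0.16 -0.01  0.98]
px for 10mm at FL [0.4  2.43]
```

```bash
python3 -m jog '[[1,0,0,-40,0,0,0],[1,0,-10,-80,0,0,0],[1,0,-40,-115,0,0,0],[1,117,-405,-115,0,0,-1.38],[1,117,-405,-115,0,0,-1.38],[1,117,-405,-115,0,0,-1.38],[1,117,-405,-115,0,0,-1.38],[1,117,-405,-115,0,0,-1.38],[1,117,-405,-115,0,0,-1.38],[1,117,-405,-115,0,0,-1.38],[1,117,-405,-115,0,0,-1.38],[1,117,-405,-115,0,0,-1.38]]' 80
python3 -m jog '[[1,0,0,0,0,0,0],[1,0,0,0,0,0,0],[1,0,0,0,0,0,0]]'
python3 lidz.py
python3 - <<'E'
from h import *
s=get_state(); print(totool([.5047,.3412,.025]),Rn.from_quat(s['tcp_rot']).as_matrix()[:,0])
E
```

```text
time: 26.1
eef_pos: [0.5043, 0.3444, 0.1995]
tcp_rot: [0.752, 0.659, -0.0, -0.0]
contact_force: [0.0, -0.7, -2.0]
opening: 0.355
finger_force: 80.1
time: 26.4
eef_pos: [0.5042, 0.3399, 0.2]
tcp_rot: [0.756, 0.654, -0.0, -0.0]
contact_force: [0.5, -0.4, -1.8]
opening: 0.356
finger_force: 80.2
FL [-1.33  4.77  0.83]
L3 [0.11 5.17 0.88]
BL [8.   8.88 0.58]
crateFL [-0.14  0.07  0.98]
px for 10mm at FL [0.4  2.43]
[1.300e+00 1.000e-01 1.754e+02] [ 1.42916904e-01  9.89734689e-01 -6.54282728e-05]
```

```bash
python3 -m jog '[[1,1,0,50,0,0,-0.03],[1,1,0,100,0,0,-0.03],[1,1,0,140,0,0,-0.03],[1,1,0,160,0,0,-0.03],[1,1,0,168,0,0,-0.03],[1,1,0,175,0,0,-0.03],[1,1,0,175,0,0,-0.03]]'
python3 -m jog '[[0.62,0,0,0,0,0,0],[0.57,0,0,0,0,0,0],[0.57,0,0,0,0,0,0],[0.57,0,0,-40,0,0,0],[0.57,0,0,-90,0,0,0],[0,0,0,-130,0,0,0],[0,0,0,-150,0,0,0],[0,0,0,-150,0,0,0]]'
python3 - <<'E'
from q import *
np.set_printoptions(precision=3)
t=cam('top');s=cam('side')
cv2.imwrite('pics/_t2.png',t['image'])
def loc(X): d=np.array(X[:2])-[.479,.336]; return np.array([d[0]*.994-d[1]*.11, d[0]*.11+d[1]*.994])
for c,box in((t,(185,150,250,245)),(s,(160,255,290,360))):
    b=c['image'];x0,y0,x1,y1=box;m=cv2.inRange(cv2.cvtColor(b,cv2.COLOR_BGR2HSV),(5,60,30),(25,255,255));k=np.zeros_like(m);k[y0:y1,x0:x1]=m[y0:y1,x0:x1]
    n,l,st,ce=cv2.connectedComponentsWithStats(k)
    for i in range(1,n):
        if st[i,4]>60: print(c['n'],st[i],ce[i],'loc',loc(at(c,*ce[i],.022)))
E
```

```text
time: 27.2
eef_pos: [0.5052, 0.3417, 0.0259]
tcp_rot: [0.745, 0.667, 0.0, 0.0]
contact_force: [1.1, -0.3, -0.8]
opening: 0.355
finger_force: 80.3
time: 28.0
eef_pos: [0.507, 0.343, 0.181]
tcp_rot: [0.745, 0.667, 0.005, 0.002]
contact_force: [1.2, 0.8, 0.9]
opening: 0.922
finger_force: 0.0
top [209 176  36  11 300] [227.11  180.583] loc [ 0.084 -0.014]
top [205 190  34  13 264] [222.492 195.496] loc [ 0.023 -0.01 ]
side [228 255  39  17 260] [249.692 261.046] loc [ 0.053 -0.131]
side [185 259  47  51 646] [206.206 286.796] loc [0.081 0.001]
side [194 274  51  55 924] [220.696 300.951] loc [0.019 0.004]
```

```bash
cat > rol.py <<'E'
from q import *
np.set_printoptions(precision=3)
def roller(box_t=(185,190,250,245),box_s=(200,270,300,350),zt=.065,zh=.12,cams='ts'):
    for c,box in [(n,b) for n,b in((cam('top'),box_t),(cam('side'),box_s)) if n['n'][0] in cams]:
        b=c['image'];x0,y0,x1,y1=box;m=cv2.inRange(cv2.cvtColor(b,cv2.COLOR_BGR2HSV),(0,0,190),(180,45,255));k=np.zeros_like(m);k[y0:y1,x0:x1]=m[y0:y1,x0:x1]
        n,l,st,ce=cv2.connectedComponentsWithStats(k); i=1+np.argmax(st[1:,4]); ct,_=cv2.findContours((l==i).astype(np.uint8),0,2)
        (r:=cv2.minAreaRect(max(ct,key=len))); P=cv2.boxPoints(r); W=np.array([at(c,*p,zt) for p in P])
        e=[W[(j+1)%4]-W[j] for j in range(4)]; L=max(e,key=lambda v:np.hypot(*v[:2])); yaw=np.arctan2(L[1],L[0])-np.pi/2; yaw=(yaw+np.pi/2)%np.pi-np.pi/2
        print(c['n'],st[i],'centre',W.mean(0),'sides',[np.round(np.hypot(*v[:2]),3) for v in e[:2]],'yaw',yaw)
        d=cv2.inRange(b,(0,0,0),(50,50,50));k=np.zeros_like(d);x,y,w,h=st[i,:4];k[max(0,y-18):y+h,x:x+w]=d[max(0,y-18):y+h,x:x+w]
        n,l,s2,ce=cv2.connectedComponentsWithStats(k); j=1+np.argmax(s2[1:,4]); print('  dark',s2[j],ce[j],at(c,*ce[j],zh))
if __name__=='__main__': roller()
E
python3 rol.py
```

```text
top [242 191   1   1   1] centre [0.513 0.24  0.065] sides [np.float64(0.0), np.float64(0.0)] yaw -1.5707963267948966Traceback (most recent call last):
  File "rol.py", line 12, in <module>
    if __name__=='__main__': roller()
                             ~~~~~~^^
  File "rol.py", line 11, in roller
    n,l,s2,ce=cv2.connectedComponentsWithStats(k); j=1+np.argmax(s2[1:,4]); print('  dark',s2[j],ce[j],at(c,*ce[j],zh))
                                                       ~~~~~~~~~^^^^^^^^^^
    return _wrapfunc(a, 'argmax', axis=axis, out=out, **kwds)
    return bound(*args, **kwds)
ValueError: attempt to get argmax of an empty sequence
```

```bash
python3 -m jog '[[0,-300,0,0,0,0,1.5],[0,-300,0,0,0,0,1.5],[0,-300,0,0,0,0,1.5],[0,-300,0,0,0,0,1.5],[0,-300,0,0,0,0,1.5],[0,-300,0,0,0,0,1.5],[0,-300,0,0,0,0,1.5],[0,-300,0,0,0,0,1.5],[0,-300,0,0,0,0,1.5],[0,-300,0,0,0,0,1.5],[0,-300,0,0,0,0,1.5]]'
python3 rol.py
```

```text
time: 29.3
eef_pos: [0.4702, 0.0435, 0.1732]
tcp_rot: [1.0, -0.02, -0.002, -0.0]
contact_force: [0.4, 0.2, 0.5]
opening: 0.999
finger_force: 0.0
top [202 209  29  22 362] centre [0.399 0.325 0.065] sides [np.float64(0.072), np.float64(0.101)] yaw -0.08194720017748125Traceback (most recent call last):
  File "rol.py", line 12, in <module>
    if __name__=='__main__': roller()
                             ~~~~~~^^
  File "rol.py", line 11, in roller
    n,l,s2,ce=cv2.connectedComponentsWithStats(k); j=1+np.argmax(s2[1:,4]); print('  dark',s2[j],ce[j],at(c,*ce[j],zh))
                                                       ~~~~~~~~~^^^^^^^^^^
    return _wrapfunc(a, 'argmax', axis=axis, out=out, **kwds)
    return bound(*args, **kwds)
ValueError: attempt to get argmax of an empty sequence
```

```bash
python3 -m jog '[[0,-84,-278,0,0,0,0.02],[0,-84,-278,0,0,0,0.02],[0,-84,-278,0,0,0,0.02],[0,-84,-278,0,0,0,0.02],[0,-84,-278,0,0,0,0.02],[0,-84,-278,0,0,0,0.02],[0,-84,-278,0,0,0,0.02],[0,-84,-278,0,0,0,0.02],[0,-84,-278,40,0,0,0.02],[0,-84,-278,75,0,0,0.02],[0,-84,-278,75,0,0,0.02],[0,-84,-278,75,0,0,0.02]]'
python3 -m jog '[[1,0,0,0,0,0,0],[1,0,0,0,0,0,0],[1,0,0,0,0,0,0],[1,0,0,0,0,0,0],[1,0,0,0,0,0,0],[1,0,0,0,0,0,0]]' 80
python3 -c "from h import *; print(get_state()['qpos'])"
```

```text
time: 30.6
eef_pos: [0.3987, 0.3236, 0.1001]
tcp_rot: [1.0, -0.031, -0.001, 0.001]
contact_force: [0.4, 0.1, -0.1]
opening: 0.998
finger_force: 0.0
time: 31.2
eef_pos: [0.3992, 0.3253, 0.1012]
tcp_rot: [1.0, -0.03, 0.001, -0.001]
contact_force: [0.4, 2.9, 4.0]
opening: 0.295
finger_force: 81.2
[4.86423095e-01 1.05361154e-01 2.07426978e+00 5.24805595e-04
 9.59828738e-01 2.11695178e+00]
```

Run:
```python
from q import *
np.set_printoptions(precision=4)
for n,box in(('top',(270,140,325,205)),('side',(215,170,310,230))):
    c=cam(n);b=c['image'];x0,y0,x1,y1=box;m=cv2.inRange(cv2.cvtColor(b,cv2.COLOR_BGR2HSV),(0,0,150),(180,50,255));k=np.zeros_like(m);k[y0:y1,x0:x1]=m[y0:y1,x0:x1]
    k=cv2.morphologyEx(k,cv2.MORPH_CLOSE,np.ones((5,5)))
    N,l,st,ce=cv2.connectedComponentsWithStats(k);i=1+np.argmax(st[1:,4]);ct,_=cv2.findContours((l==i).astype(np.uint8),0,2);q=max(ct,key=len)
    W=np.array([at(c,*p,.095)[:2]*1000 for p in q[:,0]],np.float32); print(n,st[i],cv2.minAreaRect(W)); cv2.imwrite('pics/_m%s.png'%n,k)
```

```text
top [ 270  152   55   47 1144] ((581.0422973632812, 34.00525665283203), (178.36065673828125, 199.09645080566406), 3.438156843185425)
side [215 175  44  34 360] ((660.5665283203125, 60.66101837158203), (68.5381851196289, 161.55398559570312), 4.136647701263428)
```

```bash
python3 -m jog '[[1,0,0,-40,0,0,0],[1,0,0,-90,0,0,0],[1,0,0,-105,0,0,0],[1,0,0,-105,0,0,0],[1,0,0,-105,0,0,0]]'; python3 lidz.py | head -2
```

```text
time: 31.8
eef_pos: [0.3971, 0.3238, 0.2025]
tcp_rot: [1.0, -0.03, -0.002, 0.001]
contact_force: [-0.1, -1.9, -4.9]
opening: 0.294
finger_force: 80.5
FL [ 8.   -8.46  0.57]
L3 [4.17 1.09 0.68]
```

Run:
```python
from q import *
np.set_printoptions(precision=4)
c=cam('top');b=c['image'];hs=cv2.cvtColor(b,cv2.COLOR_BGR2HSV)
print(hs[160:200:6,296,:].tolist(), hs[175,275:322:5].tolist())
best=None
for S in(25,40,60):
    m=cv2.inRange(hs,(0,0,190),(180,S,255));k=np.zeros_like(m);k[148:194,275:318]=m[148:194,275:318];k=cv2.morphologyEx(k,cv2.MORPH_CLOSE,np.ones((3,3)))
    N,l,st,ce=cv2.connectedComponentsWithStats(k);i=1+np.argmax(st[1:,4]);q=max(cv2.findContours((l==i).astype(np.uint8),0,2)[0],key=len)
    W=np.array([at(c,*p,.095)[:2]*1000 for p in q[:,0]],np.float32); print(S,st[i],cv2.minAreaRect(W))
cv2.imwrite('pics/_plate.png',cv2.resize(b[130:225,240:350],None,fx=7,fy=6.2,interpolation=cv2.INTER_CUBIC))
```

```text
[[15, 4, 242], [15, 4, 242], [15, 4, 242], [20, 3, 242], [15, 4, 243], [15, 2, 243], [150, 7, 216]] [[21, 67, 241], [21, 68, 241], [15, 4, 240], [12, 5, 232], [12, 5, 232], [10, 7, 233], [14, 17, 230], [19, 75, 231], [19, 76, 232], [19, 76, 232]]
25 [284 153  22  38 761] ((593.5338745117188, 45.47805404663086), (144.68739318847656, 78.88614654541016), 3.9254329204559326)
40 [284 152  22  39 792] ((595.5114135742188, 45.789794921875), (148.67446899414062, 79.23341369628906), 3.9242148399353027)
60 [283 152  23  39 830] ((595.3965454101562, 47.4656982421875), (148.6726531982422, 82.58930206298828), 3.922744035720825)
```

```bash
python3 -m jog '[[1,167,273,-15,0,0,-0.13],[1,167,273,-15,0,0,-0.13],[1,167,273,-15,0,0,-0.13],[1,167,273,-15,0,0,-0.13],[1,167,273,-15,0,0,-0.13],[1,167,273,-15,0,0,-0.13],[1,167,273,-15,0,0,-0.13],[1,167,273,-15,0,0,-0.13],[1,167,273,-15,0,0,-0.13],[1,167,273,-15,0,0,-0.13],[1,167,273,-15,0,0,-0.13],[1,167,273,0,0,0,-0.13]]'
python3 -m jog '[[1,0,0,0,0,0,0],[1,0,0,0,0,0,0]]'
python3 - <<'E'
from h import *
c=cam('side'); s=get_state(); print(s['contact_force'],s['wrist_torque'])
im=c['image'][130:250,190:350]; cv2.imwrite('pics/last.png',cv2.resize(im,(800,600),interpolation=cv2.INTER_CUBIC))
E
```

```text
time: 33.15
eef_pos: [0.5501, 0.043, 0.2073]
tcp_rot: [0.999, 0.036, 0.003, 0.0]
contact_force: [0.5, -0.3, -3.2]
opening: 0.297
finger_force: 80.9
time: 33.35
eef_pos: [0.548, 0.0427, 0.2041]
tcp_rot: [0.999, 0.035, -0.001, -0.0]
contact_force: [-0.4, 0.5, -3.5]
opening: 0.295
finger_force: 80.6
[-2.33659642e-03  7.33127863e-01 -3.72949423e+00] [-0.03687871 -0.01652706 -0.05221295]
```

View pics/last.png

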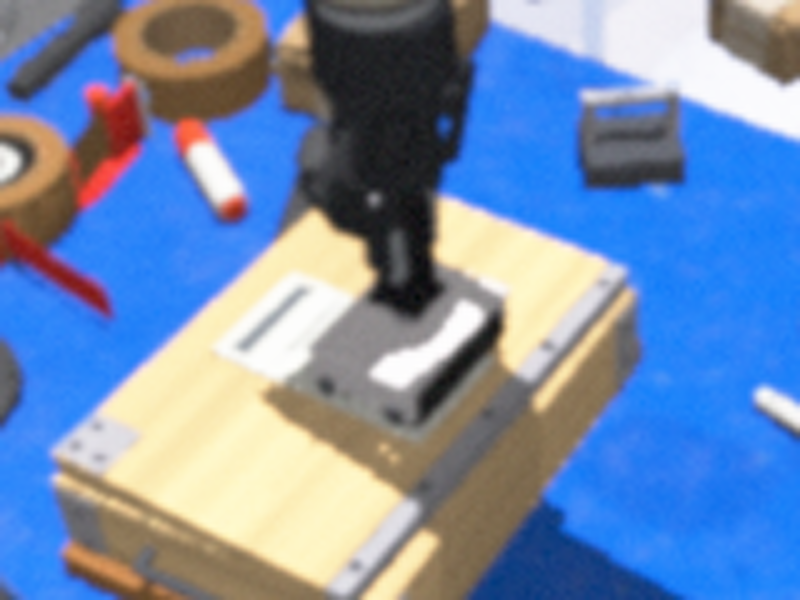

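The lid is flat on the crate and the roller hangs over the near end of the plate. That was the last picture, so from here I rely on numbers. Lowering to contact now.

```bash
python3 -m jog '[[1,0,0,5,0,0,0],[1,0,0,9,0,0,0],[1,0,0,11,0,0,0],[1,0,0,13,0,0,0],[1,0,0,14,0,0,0],[1,0,0,14,0,0,0]]'
```

```text
time: 34.0
eef_pos: [0.5494, 0.0422, 0.1923]
tcp_rot: [0.999, 0.035, 0.001, -0.0]
contact_force: [-0.4, 0.9, -0.8]
opening: 0.294
finger_force: 81.1
```

```bash
python3 -m jog '[[1,0,0,1,0,0,0],[1,0,0,2,0,0,0],[1,0,0,3,0,0,0],[1,0,0,3,0,0,0],[1,0,0,3,0,0,0]]'
```

```text
time: 34.5
eef_pos: [0.551, 0.0424, 0.192]
tcp_rot: [0.999, 0.035, 0.003, -0.0]
contact_force: [-1.2, 2.1, 8.7]
opening: 0.295
finger_force: 82.5
```

```bash
python3 -m jog '[[1,0,0,2,0,0,0],[1,0,0,2,0,0,0],[1,0,0,2,0,0,0]]'; python3 -m jog '[[1,8,0,0,0,0,0],[1,16,0,0,0,0,0],[1,24,0,0,0,0,0],[1,32,0,0,0,0,0],[1,40,0,0,0,0,0],[1,46,0,0,0,0,0],[1,46,0,0,0,0,0],[1,46,0,0,0,0,0]]'
```

```text
time: 34.8
eef_pos: [0.5521, 0.0425, 0.1919]
tcp_rot: [0.999, 0.035, 0.005, -0.0]
contact_force: [-0.5, 3.9, 13.7]
opening: 0.293
finger_force: 82.7
time: 35.6
eef_pos: [0.5985, 0.0455, 0.192]
tcp_rot: [0.999, 0.035, 0.006, 0.0]
contact_force: [1.3, 2.6, 11.0]
opening: 0.295
finger_force: 82.6
```

```bash
python3 -m jog '[[1,0,0,1,0,0,0],[1,0,0,1,0,0,0],[1,8,0,1,0,0,0],[1,16,0,1,0,0,0],[1,24,0,1,0,0,0],[1,32,0,1,0,0,0],[1,40,0,1,0,0,0],[1,44,0,1,0,0,0],[1,44,0,1,0,0,0],[1,44,0,1,0,0,0],[1,44,0,1,0,0,0]]'
```

```text
time: 36.7
eef_pos: [0.6426, 0.0484, 0.1919]
tcp_rot: [0.999, 0.035, 0.006, 0.001]
contact_force: [1.1, 2.3, 13.4]
opening: 0.297
finger_force: 82.8
```

```bash
python3 -m jog '[[1,0,0,-20,0,0,0],[1,0,0,-45,0,0,0],[1,-219,-292,-45,0,0,0.13],[1,-219,-292,-45,0,0,0.13],[1,-219,-292,-45,0,0,0.13],[1,-219,-292,-45,0,0,0.13],[1,-219,-292,-45,0,0,0.13],[1,-219,-292,-45,0,0,0.13],[1,-219,-292,-45,0,0,0.13],[1,-219,-292,-45,0,0,0.13],[1,-219,-292,-45,0,0,0.13],[1,-219,-292,-45,0,0,0.13]]'
python3 -m jog '[[1,0,0,0,0,0,0],[1,0,0,0,0,0,0]]'
```

```text
time: 37.9
eef_pos: [0.4001, 0.324, 0.2298]
tcp_rot: [1.0, -0.03, 0.0, 0.001]
contact_force: [0.6, 0.0, -4.2]
opening: 0.295
finger_force: 81.0
time: 38.1
eef_pos: [0.4008, 0.3234, 0.2302]
tcp_rot: [1.0, -0.031, 0.0, 0.0]
contact_force: [-0.7, -0.5, -4.1]
opening: 0.295
finger_force: 81.0
```

```bash
python3 -m jog '[[1,0,0,50,0,0,0],[1,0,0,95,0,0,0],[1,0,0,115,0,0,0],[1,0,0,122,0,0,0],[1,0,0,126,0,0,0],[1,0,0,128,0,0,0],[1,0,0,128,0,0,0]]'
python3 -m jog '[[0.5,0,0,0,0,0,0],[0,0,0,0,0,0,0],[0,0,0,0,0,0,0],[0,0,0,-40,0,0,0],[0,0,0,-90,0,0,0],[0,0,0,-120,0,0,0],[0,60,300,-120,0,0,0],[0,60,300,-120,0,0,0],[0,60,300,-120,0,0,0],[0,60,300,-120,0,0,0],[0,60,300,-120,0,0,0],[0,60,300,-120,0,0,0]]'
cat > rw.py <<'E'
from q import *
import rol
np.set_printoptions(precision=4)
try: rol.roller(cams='t')
except Exception as e: print('-')
# weight: dark/bright region in both views
for n,box in(('top',(340,140,405,215)),('side',(280,130,345,175))):
    c=cam(n);b=c['image'];x0,y0,x1,y1=box;hs=cv2.cvtColor(b,cv2.COLOR_BGR2HSV)
    g=cv2.inRange(hs,(0,0,0),(180,90,140)); k=np.zeros_like(g);k[y0:y1,x0:x1]=g[y0:y1,x0:x1]
    w=cv2.inRange(hs,(0,0,141),(180,70,255)); kw=np.zeros_like(w);kw[y0:y1,x0:x1]=w[y0:y1,x0:x1]
    for nm,m in(('dark',k),('bright',kw),('all',cv2.bitwise_or(k,kw))):
        N,l,st,ce=cv2.connectedComponentsWithStats(m)
        for i in range(1,N):
            if st[i,4]>15:
                q=max(cv2.findContours((l==i).astype(np.uint8),0,2)[0],key=len); P=cv2.boxPoints(cv2.minAreaRect(q)); z=.068 if nm=='bright' else .026
                print(n,nm,st[i],ce[i],at(c,*ce[i],z)[:2],'axis', cv2.minAreaRect(np.array([at(c,*p,z)[:2]*1000 for p in q[:,0]],np.float32)))
E
python3 rw.py
```

```text
time: 38.8
eef_pos: [0.4011, 0.3249, 0.1039]
tcp_rot: [1.0, -0.03, 0.001, -0.001]
contact_force: [-0.1, 0.1, -3.3]
opening: 0.298
finger_force: 80.9
time: 40.0
eef_pos: [0.441, 0.0254, 0.2234]
tcp_rot: [1.0, -0.03, 0.001, 0.0]
contact_force: [1.4, 0.4, -0.1]
opening: 1.0
finger_force: 0.0
top [204 209  29  22 369] centre [0.3998 0.3186 0.065 ] sides [np.float64(0.072), np.float64(0.101)] yaw -0.05729242651557431
-
top dark [371 166  22  22 229] [381.1266 176.917 ] [ 0.6114 -0.2896] axis ((614.1656494140625, -290.953125), (73.40730285644531, 62.259456634521484), 42.04059600830078)
top bright [377 166  14  15  51] [383.8235 172.5882] [ 0.617  -0.2931] axis ((617.0892944335938, -293.6602478027344), (68.30732727050781, 11.546432495117188), 43.174522399902344)
top all [371 166  22  22 281] [381.605  176.1601] [ 0.6146 -0.2915] axis ((614.6974487304688, -288.7059631347656), (77.20684814453125, 64.88507080078125), 42.040592193603516)
side dark [280 130   8  16  34] [283.9706 137.1765] [ 0.7861 -0.3249] axis ((785.91015625, -323.5875549316406), (14.282561302185059, 101.8169937133789), 18.469
[... 381 characters left out ...]
1 130  24  26 330] [332.3394 142.8212] [ 0.5813 -0.3463] axis ((582.7203369140625, -344.3340759277344), (69.4280014038086, 162.41409301757812), 58.065364837646484)
side bright [336 130   9   5  27] [341.0741 131.2963] [ 0.5917 -0.427 ] axis ((592.242919921875, -421.1900634765625), (30.284971237182617, 26.216997146606445), 33.37552261352539)
side bright [280 170   5   5  16] [281.25   171.8125] [ 0.639  -0.1145] axis ((636.5516967773438, -115.38521575927734), (13.262049674987793, 20.716407775878906), 36.9015007019043)
side all [ 280  130   65   45 1834] [313.3255 147.4967] [ 0.6544 -0.3319] axis ((646.2958984375, -315.00299072265625), (248.9001922607422, 267.8250732421875), 33.31364440917969)
```

```bash
python3 -m jog '[[0,195,308,0,0,0,-0.83],[0,195,308,0,0,0,-0.83],[0,195,308,0,0,0,-0.83],[0,195,308,0,0,0,-0.83],[0,195,308,0,0,0,-0.83],[0,195,308,0,0,0,-0.83],[0,195,308,0,0,0,-0.83],[0,195,308,0,0,0,-0.83],[0,195,308,50,0,0,-0.83],[0,195,308,80,0,0,-0.83],[0,195,308,80,0,0,-0.83],[0,195,308,80,0,0,-0.83]]'
python3 - <<'E'
from q import *
np.set_printoptions(precision=4)
print(totool([.617,-.2935,.058]),Rn.from_quat(get_state()['tcp_rot']).as_matrix()[:,0])
c=cam('side');b=c['image'];cv2.imwrite('pics/_s.png',b);g=cv2.cvtColor(b,cv2.COLOR_BGR2GRAY)
for e in ((+36,),(-36,)):
    a=.77; X=[.617+e[0]/1e3*np.cos(a),-.2935+e[0]/1e3*np.sin(a),.068]; print(X,px(c,X))
print('bar ends seen at start ~', (160+484/3.3,120+98/3.3),(160+546/3.3,120+95/3.3))
E
```

```text
time: 41.4
eef_pos: [0.6177, -0.29, 0.1423]
tcp_rot: [0.926, 0.377, -0.0, -0.0]
contact_force: [-0.4, 0.2, -0.0]
opening: 0.999
finger_force: 0.0
[-3.   2.1 84.3] [ 0.7163  0.6978 -0.0001]
[np.float64(0.642844784105994), np.float64(-0.26843913140941517), 0.068] [306.2501 148.0288]
[np.float64(0.591155215894006), np.float64(-0.3185608685905848), 0.068] [325.973  145.7591]
bar ends seen at start ~ (306.6666666666667, 149.6969696969697) (325.4545454545455, 148.78787878787878)
```

```bash
python3 -m jog '[[0,-3,2,40,0,0,0],[0,-3,2,75,0,0,0],[0,-3,2,84,0,0,0],[0,-3,2,84,0,0,0],[1,-3,2,84,0,0,0],[1,-3,2,84,0,0,0],[1,-3,2,84,0,0,0],[1,-3,2,84,0,0,0],[1,-3,2,84,0,0,0],[1,-3,2,84,0,0,0],[1,-3,2,84,0,0,0]]' 90
python3 -m jog '[[1,0,0,-10,0,0,0],[1,0,0,-20,0,0,0],[1,0,0,-20,0,0,0]]'
```

```text
time: 42.55
eef_pos: [0.6158, -0.2952, 0.0589]
tcp_rot: [0.927, 0.376, -0.001, -0.001]
contact_force: [-4.1, 2.7, 5.0]
opening: 0.124
finger_force: 88.7
time: 42.85
eef_pos: [0.6165, -0.2957, 0.0787]
tcp_rot: [0.927, 0.375, 0.0, 0.001]
contact_force: [0.7, -1.2, -7.2]
opening: 0.119
finger_force: 88.0
```

```bash
python3 -m jog '[[1,0,0,-45,0,0,0],[1,0,0,-90,0,0,0],[1,0,0,-135,0,0,0],[1,162,-185,-135,0,0,0.7],[1,162,-185,-135,0,0,0.7],[1,162,-185,-135,0,0,0.7],[1,162,-185,-135,0,0,0.7],[1,162,-185,-135,0,0,0.7],[1,162,-185,-135,0,0,0.7],[1,162,-185,-135,0,0,0.7],[1,162,-185,-135,0,0,0.7],[1,162,-185,-135,0,0,0.7]]' 90
python3 -m jog '[[1,0,0,0,0,0,0],[1,0,0,0,0,0,0]]'
```

```text
time: 44.05
eef_pos: [0.6038, -0.0511, 0.213]
tcp_rot: [0.999, 0.034, -0.0, 0.0]
contact_force: [0.8, -0.8, -9.1]
opening: 0.117
finger_force: 89.2
time: 44.25
eef_pos: [0.6038, -0.0508, 0.2132]
tcp_rot: [0.999, 0.034, -0.0, -0.0]
contact_force: [-0.0, 0.1, -9.1]
opening: 0.119
finger_force: 89.2
```

```bash
python3 -m jog '[[1,0,0,30,0,0,0],[1,0,0,48,0,0,0],[1,0,0,55,0,0,0],[1,0,0,58,0,0,0],[1,0,0,60,0,0,0],[1,0,0,61,0,0,0],[1,0,0,61,0,0,0]]' 90
```

```text
time: 44.95
eef_pos: [0.6044, -0.05, 0.1534]
tcp_rot: [0.999, 0.035, 0.001, 0.0]
contact_force: [-0.2, -1.0, -8.0]
opening: 0.117
finger_force: 89.1
```

```bash
python3 -m jog '[[1,0,0,1,0,0,0],[1,0,0,2,0,0,0],[1,0,0,2,0,0,0]]' 90
```

```text
time: 45.25
eef_pos: [0.6043, -0.0503, 0.1522]
tcp_rot: [0.999, 0.035, 0.001, 0.001]
contact_force: [-4.0, -1.3, -0.6]
opening: 0.117
finger_force: 90.2
```

```bash
python3 -m jog '[[0.6,0,0,0,0,0,0],[0,0,0,0,0,0,0],[0,0,0,0,0,0,0],[0,0,0,-40,0,0,0],[0,0,0,-90,0,0,0],[0,-60,350,-90,0,0,0],[0,-60,350,-90,0,0,0],[0,-60,350,-90,0,0,0],[0,-60,350,-90,0,0,0],[0,-60,350,-90,0,0,0],[0,-60,350,-90,0,0,0],[0,-60,350,-90,0,0,0]]'
python3 - <<'E'
from q import *
import rol
np.set_printoptions(precision=3)
rol_=None
try: rol.roller(cams='t')
except Exception: pass
def loc(X): d=np.array(X[:2])-[.479,.336]; return np.array([d[0]*.994-d[1]*.11, d[0]*.11+d[1]*.994])
t=cam('top');hs=cv2.cvtColor(t['image'],cv2.COLOR_BGR2HSV)
def comps(m,box,mn,z,f=lambda X:X):
    x0,y0,x1,y1=box;k=np.zeros_like(m);k[y0:y1,x0:x1]=m[y0:y1,x0:x1];N,l,st,ce=cv2.connectedComponentsWithStats(k)
    for i in range(1,N):
        if st[i,4]>=mn:
            q=max(cv2.findContours((l==i).astype(np.uint8),0,2)[0],key=len); print(st[i],f(at(t,*ce[i],z)),cv2.minAreaRect(np.array([at(t,*p,z)[:2]*1000 for p in q[:,0]],np.float32)))
print('wedges');comps(cv2.inRange(hs,(5,60,30),(25,255,255)),(185,150,250,245),60,.022,loc)
print('weight dark');comps(cv2.inRange(hs,(0,0,0),(180,120,110)),(300,140,345,200),25,.119)
print('weight bright');comps(cv2.inRange(hs,(0,0,130),(180,45,255)),(307,148,340,190),10,.161)
print('dark elsewhere');comps(cv2.inRange(hs,(0,0,0),(180,90,110)),(340,140,420,215),60,.02)
E
python3 lidz.py
```

```text
time: 46.45
eef_pos: [0.5687, -0.4003, 0.2411]
tcp_rot: [0.999, 0.035, 0.001, 0.001]
contact_force: [0.3, -0.1, 0.2]
opening: 0.994
finger_force: 0.0
top [204 209  29  22 371] centre [0.4   0.319 0.065] sides [np.float64(0.072), np.float64(0.101)] yaw -0.05083567789857035
wedges
[209 176  36  11 300] [ 0.084 -0.013] ((561.1553955078125, 315.6566162109375), (138.5688934326172, 36.85319137573242), 89.18536376953125)
[201 189  37  13 301] [0.023 0.002] ((503.0572204589844, 337.4783935546875), (139.94393920898438, 35.228912353515625), 85.22281646728516)
weight dark
[325 140  12   4  29] [ 0.712 -0.08   0.119] ((710.4841918945312, -82.64594268798828), (11.928186416625977, 41.238197326660156), 3.5085604190826416)
[313 172  15   7  43] [ 0.572 -0.05   0.119] ((578.0126342773438, -51.07509994506836), (22.845905303955078, 51.3232307434082), 3.451348066329956)
weight bright
[325 148  10   7  70] [ 0.658 -0.081  0.161] ((657.760986328125, -80.60035705566406), (22.81658172607422, 32.604679107666016), 3.4896163940429688)
[319 155   4  19  66] [ 0.608 -0.052  0.161] ((607.029541015625, -51.11058807373047), (67.30644989013672, 10.776700973510742), 3.4476728439331055)
[328 165   1  12  12] [ 0.584 -0.079  0.161] ((584.359375, -79.17874145507812), (40.799896240234375, 0.0), -176.85853576660156)
dark elsewhere
[346 151  74  64 640] [ 0.601 -0.331  0.02 ] ((574.7567138671875, -318.13555908203125), (58.68219757080078, 392.7261962890625), 44.44228744506836)
FL [-1.4   4.65  0.84]
L3 [0.06 5.11 0.91]
BL [ 0.14 -0.82  0.92]
crateFL [-0.16 -0.03  0.98]
px for 10mm at FL [0.4  2.43]
```

The top camera puts the weight flat on the bare wood with its bar at (0.607, -0.051), about 97 mm beside the plate centre line. The roller is upright in the tray, both wedges are in the tray and the lid is down. Handing in.

```bash
python3 -m jog '[[0,0,0,0,0,0,0],[0,0,0,0,0,0,0],[0,0,0,0,0,0,0],[0,0,0,0,0,0,0],[0,0,0,0,0,0,0]]'; python3 -c "from plant import workorder; print(workorder.sign_off())"
```

```text
time: 47.2
eef_pos: [0.569, -0.3976, 0.2405]
tcp_rot: [0.999, 0.035, 0.0, 0.0]
contact_force: [0.6, -0.4, -0.4]
opening: 1.001
finger_force: 0.0
the job is handed in; nothing more can be done
None
```

I handed the job in at 47 s with the lid down, the plate rolled at about 15–17 N, the one weight I found on the bare wood, and both wedges and the upright roller in the tray. Sign-off returned no verdict, and I couldn't measure how far the lid rocked when wedge a came free, so I can't confirm it stayed under 0.065 rad.

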